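# Sort the jig parts into the stock case

### The job

Sort the four white jig parts that lie loose on the mat (a locating post, a guide strip and two rest pads) into the clear parts case: each goes into the compartment that already holds one of its kind, lying low enough for the lid to close. When all four are in, swing the lid over and shut it fully; leave the other things on the table where they are.

Things in the scene. Friction and masses are not known exactly. Their poses are not given: they have to be found in the camera images.
- parts_case: clear plastic parts case, fast on the mat, 75 (x) x 120 (y) x 24 mm without its lid. Origin: centre of the underside; y runs along the row of three compartments, x from the front wall to the hinge side (away from the robot), z up. Inner floor at z = 2 mm, outer walls 24 mm and dividers 22 mm high, all 2 mm thick
- bay (a point): centre of the floor of the case's middle compartment; the other two lie 39.5 mm to either side along the case's y. Each compartment is 37 mm wide (y) and 71 mm long (x), 35.5 mm to the front and to the back of its centre. Axes as the case's
- parts_case_lid (a joint): hinge of the clear lid, rad: 0 = shut, 1.92 = wide open, leaning back; starts at 1.6 to 1.9. Axis along the case's y at its x = 39, z = 24 mm. Light, little friction: stays or leans back beyond about 1.4 rad, falls shut when pushed well past that over the compartments. Shut, its top is 34 mm above the mat; parts up to 30 mm above the inner floor fit below it
- lid_edge (a point): middle of the lid's free edge, 77 mm from the hinge axis, on the lid's outer face; the lid is 120 mm wide and 10 mm deep (2 mm plate with an 8 mm rim). Open, the edge stands about 100 mm above the mat
- post: loose white locating post: upright cylinder of diameter 15 mm, 26 mm high, with a groove round it near the foot. Origin: centre of the foot; z along the axis. It goes with post_stock
- strip: loose white guide strip: block 44 (x) x 14 (y) x 12 mm (z) with two screw holes in its top. Origin: centre of the underside. It is longer than a compartment is wide, so it fits only lengthwise. It goes with strip_stock
- pad_a: loose white rest pad: flat disc of diameter 24 mm, 10 mm high, with one screw hole in its top. Origin: centre of the underside. It goes with pad_stock
- pad_b: the second loose rest pad, the same as pad_a
- post_stock: post of the same size as post. One is in the case from the start, as stock, in a compartment that differs from run to run. Origin as for post
- strip_stock: strip of the same size as strip, lying along the case's x. One is in the case from the start, as stock, in a compartment that differs from run to run. Origin as for strip
- pad_stock: pad of the same size as pad_a. One is in the case from the start, as stock, in a compartment that differs from run to run. Origin as for pad_a. The stock parts stand about 11 mm behind the middle of their compartment (+x of the case) and 5 mm to the -y side of it
- tray_black: black tray with three sockets, 86 x 111 x 22 mm, empty, not part of the job: leave it. Origin: centre of the underside
- screw_tin: round tin, diameter 64 mm, 25 mm high, not part of the job: leave it. Origin: centre of the underside
- stopwatch: grey timer, 50 x 62 x 19 mm, not part of the job: leave it. Origin: centre of the underside
Not all that is in view belongs to the job. What is shaped like the strip but black or turquoise is not meant.

How it is judged:
By the outcome, as a careful person would: the job done as asked, in the order asked, and still so for the second after the job is handed in, with the robot touching nothing.
It also fails if it takes over 72 s, if anything falls off the work surface, if the arm or the gripper's body presses on something with over 40 N, if the wrist force passes 120 N, or if a joint passes its speed limit or range.

### The arm

A 7-joint arm with a two-finger parallel gripper is mounted at the origin on a cart in front of the work surface, level with it; the furniture and walls round the work are solid. World frame = base frame: x ahead of the robot, y to its left, z up, the work surface at z = 0. Lengths are in m, angles in rad, forces in N, time in s.
With the tool pointing down it reaches from about 0.35 to 0.9 m from the base axis. Payload 19.9 kg.
Tool frame: the origin (TCP) lies between the finger pads; the fingertips stand 17 mm ahead of it and the grasp point (between the pads) lies 2 mm behind it; x points along the fingers, z is the direction in which the jaws open and shut, and the axes are right-handed (so a half turn about x gives the same grasp; the last joint's range is limited). The gripper opens to 94 mm and grips with 3 to 60 N. Pads are 16 mm wide; open, the fingers measure 119 mm over their backs; the gripper's body (75 mm by 177 mm) begins 78 mm behind the grasp point.
Start: joints at [-1.268, 0.417, -0.01, 1.614, 0.005, 1.111, -0.053], TCP at [0.211, 0.588, 0.222] pointing down, gripper open.
Joint ranges: [-2.81, 2.81], [-0.39, 2.02], [-1.27, 1.25], [0.06, 2.57], [-1.19, 4.33], [0.19, 2], [-2.82, 2.82]. Speed limits (rad/s): [1.89, 1.89, 2.39, 2.39, 3.01, 3.01, 3.01].

### API

Orientations are given as a unit quaternion [x, y, z, w].
In Python, from rig import arm gives the robot as it stands.
- The arm moves only by the tool drive_tool, never from a script. Its argument "series" is a list of rows, each an object of numbers: "tx", "ty", "tz": the shift along the tool's x, y, z in m; "rx", "ry", "rz": the turn, a rotation vector about the tool's x, y, z in degrees. A call has 1 to 12 rows; each row shifts and turns the pose as measured when the row begins, along the tool's axes as they then stand; what a row does not reach is not made up. A row lasts 1/10 s, in which the tool goes at most 50 mm and 8.59 degrees, less where a joint would pass 70% of its speed; a pose out of reach is approached as far as the arm can. A call with a gripper value outside its range is refused whole. "gripper" is the closure, from -1 (fully open) to 1 (shut), so that 0 is half open, set as the call begins (left out, the last holds). The fingers move at their own pace and stop on an object; the grip force is fixed at half the most. Time passes only in rows, so rows that do not move let the fingers close. It gives the time, the measured TCP pose, the force and the opening at its end, in the units of the state.
- arm.get_state(): the state, without advancing time (a new reading comes with each control period).
- arm.get_image(name): name is "scene" or "top" or "wrist"; returns a dict with "pixels" (480x640x3 uint8, red, green, blue), "range_z" (480x640 float32, m along the optical axis (not along the pixel's ray), 0 where there is no reading), "fx", "fy", "cx", "cy" (pixels), "R" (3x3) and "t" (3): a world point X has camera coordinates R X + t; the wrist camera has in their place "tool_from_camera" (4x4, takes a point from camera to tool coordinates, whose origin is the TCP and whose axes are the tool frame's). Camera axes: x right, y down, z forward; pixel columns grow to the right and rows downward; lengths in m; the calibration is good to about 2 mm. A picture is of the moment at which its call begins: read the wrist's pose just before it.
- arm.hand_in(): hands the job in, once; it reports no verdict.
Trained networks look in the newest picture that a camera, given by its name, has taken for a name from the list of things; names that differ only in an ending like _2 or _b are one class to them, and where a whole thing is asked for, a point or a joint stands for the part that bears it (a point fixed in the world has none). Each returns a list of dicts, best first, with "confidence" (0 to 1); they miss things now and then, are a little off and sometimes report something else, mostly with a low value. They report only what shows in the picture. A call takes as long as a camera call. They do not tell look-alikes from the thing itself.
- arm.find_in(camera, query): "box" ([left, top, right, bottom] in pixels, round what is visible of it).
The state is a dict: "clock": time; "joint_positions": joint angles; "qd": joint speeds; "effort": joint torques, N m; "tool_pos": TCP position; "tcp_rot": TCP orientation; "wrist_force": force on the tool from outside, world axes, zero at the start; "ft_torque": the same for the moment, N m; "gripper_width": opening from 0.0 (shut) to 1.0 (fully open).
Only numpy, scipy, OpenCV 4.12 (cv2) and the standard library are available. Lean on these libraries where they do the work, as an engineer would, in place of code of your own. Each camera call takes 0.05 s, during which the arm holds its last target.

## Working session

There is one attempt and no reset: what is moved stays moved. The work goes in short steps, Python scripts to look and compute and a tool call to move; the robot and the scene stay as the last step left them, time stands still between calls to the robot, and variables do not carry over. Pictures are saved under pics/ and viewed, and the job is handed in when it is done.

Besides the shell and the picture viewer there is one more tool, called after "Request:" as a command line: name --argument value ..., lists and objects as JSON in quotes. drive_tool: Moves the arm, as the interface text tells. Its arguments: {"type":"object","properties":{"series":{"type":"array"},"gripper":{"type":"number"}},"required":["series"]}

```bash
ls; mkdir -p pics; cat > h.py <<'E'
import numpy as np, cv2
from rig import arm
from scipy.spatial.transform import Rotation as Ro
def save(im,n,crop=None,s=1):
    p=im["pixels"]
    if crop: p=p[crop[1]:crop[3],crop[0]:crop[2]]
    if s!=1: p=cv2.resize(p,None,fx=s,fy=s,interpolation=cv2.INTER_CUBIC)
    cv2.imwrite("pics/"+n,p[:,:,::-1])
def w(im,u,v,z=None,st=None):
    """pixel->world; z: plane height, else range"""
    d=np.array([(u-im["cx"])/im["fx"],(v-im["cy"])/im["fy"],1.])
    if "R" in im: R=np.array(im["R"]).T; c=-R@np.array(im["t"])
    else:
        T=np.array(im["tool_from_camera"]);Rt=Ro.from_quat(st["tcp_rot"]).as_matrix()
        R=Rt@T[:3,:3]; c=Rt@T[:3,3]+np.array(st["tool_pos"])
    r=R@d
    if z is None: return c+r*im["range_z"][int(round(v)),int(round(u))]
    return c+r*((z-c[2])/r[2])
E
python3 - <<'E'
from h import *
s=arm.get_state()
for k,v in s.items(): print(k,np.round(v,3))
print(Ro.from_quat(s["tcp_rot"]).as_matrix().round(3))
for c in ["scene","top"]:
    im=arm.get_image(c); save(im,c+"0.png")
    np.savez(c+"0.npz",**im)
    for q in ["parts_case","post","strip","pad_a","parts_case_lid"]:
        for d in arm.find_in(c,q): print(c,q,np.round(d["box"]),round(d["confidence"],2))
E
```

```text
pics
clock 0.0
joint_positions [-1.268  0.418 -0.01   1.614  0.005  1.111 -0.053]
qd [ 0.001 -0.    -0.001  0.001 -0.    -0.     0.   ]
effort [ 0.0000e+00 -8.5127e+01  6.3800e-01 -4.2596e+01 -4.9000e-02  1.9000e-02
  0.0000e+00]
tool_pos [0.211 0.588 0.222]
tcp_rot [-0.407  0.579  0.407  0.578]
wrist_force [0.388 0.43  0.371]
ft_torque [-0.009  0.006 -0.002]
gripper_width 0.999
[[-0.    -0.941  0.338]
 [-0.001  0.338  0.941]
 [-1.    -0.    -0.001]]
scene parts_case [177. 240. 290. 360.] 0.87
scene parts_case [431. 204. 444. 217.] 0.59
scene post [393. 244. 409. 257.] 0.64
scene post [431. 202. 442. 216.] 0.47
scene strip [336. 207. 361. 223.] 0.77
scene strip [250. 245. 256. 253.] 0.56
scene strip [164. 259. 192. 271.] 0.52
scene pad_a [178. 236. 259. 320.] 0.64
scene pad_a [234. 304. 248. 322.] 0.61
scene parts_case_lid [176. 235. 298. 366.] 0.42
scene parts_case_lid [432. 202. 442. 216.] 0.23
top parts_case [168. 212. 243. 271.] 0.62
top strip [340. 218. 367. 230.] 0.69
top strip [197. 159. 216. 178.] 0.64
top strip [245. 192. 268. 198.] 0.61
top pad_a [422. 209. 434. 219.] 0.5
top parts_case_lid [165. 215. 238. 235.] 0.59
```

View pics/scene0.png

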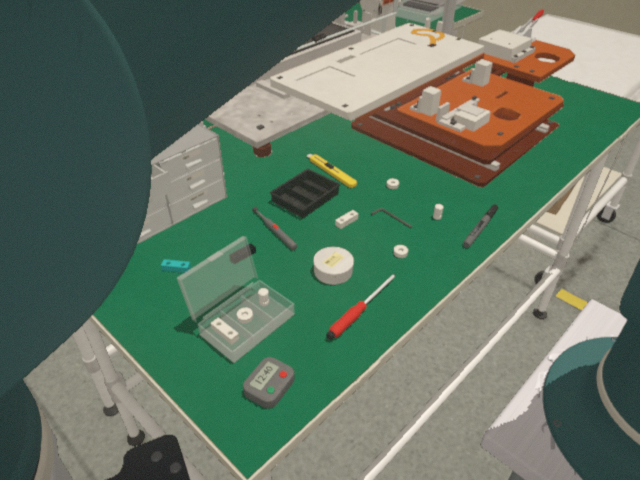

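View pics/top0.png

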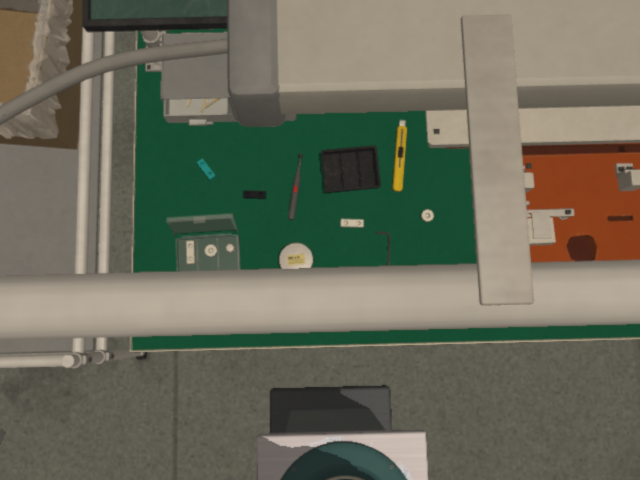

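```bash
python3 - <<'E'
import numpy as np,cv2
a=np.load("top0.npz");p=a["pixels"]
print({k:a[k] for k in a.files if k not in("pixels","range_z")})
cv2.imwrite("pics/topA.png",cv2.resize(p[140:300,140:300,::-1],None,fx=3.7,fy=3.7,interpolation=cv2.INTER_CUBIC))
cv2.imwrite("pics/topB.png",cv2.resize(p[150:300,290:480,::-1],None,fx=4,fy=4,interpolation=cv2.INTER_CUBIC))
a=np.load("scene0.npz");p=a["pixels"]
cv2.imwrite("pics/scA.png",cv2.resize(p[190:380,150:320,::-1],None,fx=3.1,fy=3.1,interpolation=cv2.INTER_CUBIC))
cv2.imwrite("pics/scB.png",cv2.resize(p[190:380,300:520,::-1],None,fx=3.1,fy=3.1,interpolation=cv2.INTER_CUBIC))
E
```

```text
{'fx': array(623.78945544), 'fy': array(623.78945544), 'cx': array(310.18658574), 'cy': array(229.2400236), 'R': array([[-2.47406650e-02, -9.99693712e-01,  6.17269477e-04],
       [-9.87745666e-01,  2.43497839e-02, -1.54160912e-01],
       [ 1.54098664e-01, -4.42374873e-03, -9.88045562e-01]]), 't': array([0.06112671, 0.53131974, 1.15000315])}
```

View pics/scA.png

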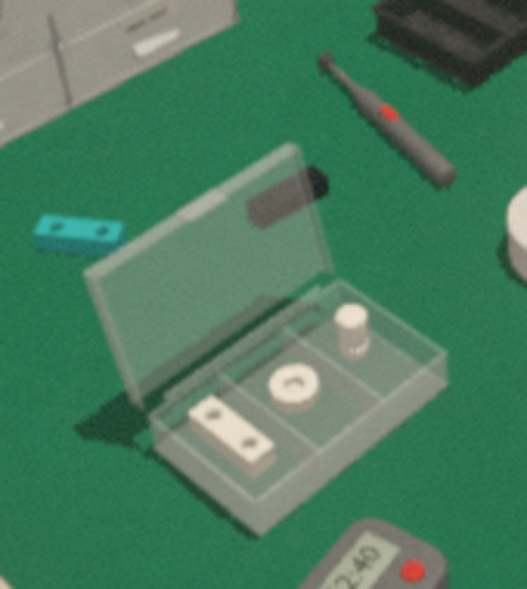

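View pics/scB.png

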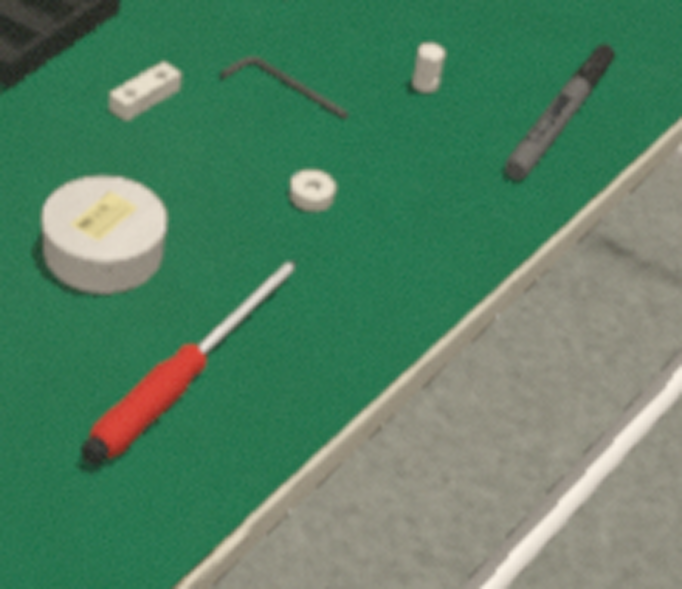

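```bash
python3 - <<'E'
import numpy as np
import sys; from h import w
for n,pts in {"top0":dict(strip=(352,223,.012),padA=(427.5,215,.01),stripst=(190.5,252,.014),padst=(210,251,.012),postst=(230,247,.028),case_bl=(176,236,.024),case_br=(240,236,.024),lidL=(168,218,.1),lidR=(234,215,.1),tin=(296,257,.025),beam=(350,290,0),beamv=(500,200,0),cable=(200,47,0)),
 "scene0":dict(strip=(347,218,.012),padA=(393,183,.01),padB=(401,250,.01),post=(438.5,206,.026),postst=(264,292,.028),padst=(245,313,.012),stripst=(224,327,.014),cFL=(233,359,.024),cFR=(294,313,.024),cBL=(200,324,.024),lidL=(180,277,.1),lidR=(249,237,.1))}.items():
    a=np.load(n+".npz"); im={k:a[k] for k in a.files}
    for k,(u,v,z) in pts.items(): print(n,k,w(im,u,v,z).round(3),w(im,u,v).round(3))
E
```

```text
top0 strip [ 0.548 -0.034  0.012] [ 0.548 -0.034  0.012]
top0 padA [ 0.56  -0.184  0.01 ] [ 0.561 -0.184  0.006]
top0 stripst [0.498 0.281 0.014] [0.498 0.281 0.016]
top0 padst [0.499 0.244 0.012] [0.499 0.244 0.011]
top0 postst [0.504 0.203 0.028] [0.504 0.203 0.027]
top0 case_bl [0.529 0.308 0.024] [0.528 0.307 0.027]
top0 case_br [0.525 0.184 0.024] [0.529 0.187 0.   ]
top0 lidL [0.551 0.306 0.1  ] [0.551 0.307 0.095]
top0 lidR [0.553 0.186 0.1  ] [ 0.572  0.198 -0.002]
top0 tin [0.482 0.077 0.025] [0.481 0.076 0.03 ]
top0 beam [ 0.417 -0.027  0.   ] [0.363 0.037 0.964]
top0 beamv [ 0.589 -0.332  0.   ] [ 0.395 -0.02   0.987]
top0 cable [0.927 0.266 0.   ] [0.465 0.096 0.974]
scene0 strip [ 0.546 -0.031  0.012] [ 0.544 -0.03   0.014]
scene0 padA [ 0.558 -0.18   0.01 ] [ 0.558 -0.18   0.01 ]
scene0 padB [ 0.424 -0.032  0.01 ] [ 0.427 -0.036  0.006]
scene0 post [ 0.439 -0.16   0.026] [ 0.439 -0.159  0.027]
scene0 postst [0.502 0.204 0.028] [0.503 0.204 0.027]
scene0 padst [0.502 0.242 0.012] [0.506 0.24  0.007]
scene0 stripst [0.501 0.281 0.014] [0.501 0.282 0.015]
scene0 cFL [0.442 0.312 0.024] [0.452 0.306 0.009]
scene0 cFR [0.442 0.2   0.024] [0.458 0.185 0.001]
scene0 cBL [0.522 0.306 0.024] [0.526 0.304 0.02 ]
scene0 lidL [0.548 0.307 0.1  ] [0.55  0.306 0.097]
scene0 lidR [0.546 0.189 0.1  ] [ 0.644  0.117 -0.001]
```

The strip (352,223 top), pad_a (427,215 top), pad_b (401,250 scene) and post (438,206 scene) are the only loose white parts. The turquoise (206,168) and black (255,195) strips and the tin are not meant. In the case, from the robot's left to right, are the strip, pad and post stocks. Next I'll write a planner for the row numbers and go over the case for a closer look.

```bash
cat >> h.py <<'E'
import json
def plan(target,head=None,vmax=.045,start=None,n=None):
    """straight move, tool down; head = jaw heading deg (tool z) in world, mod 180"""
    s=arm.get_state() if start is None else start
    R=Ro.from_quat(s["tcp_rot"]).as_matrix(); p=np.array(s["tool_pos"])
    h0=np.degrees(np.arctan2(R[1,2],R[0,2]))
    if head is None: head=h0
    dh=(head-h0+90)%180-90
    Rd=lambda h: np.c_[[0,0,-1.],np.cross([np.cos(h),np.sin(h),0],[0,0,-1.]),[np.cos(h),np.sin(h),0]]
    d=np.array(target)-p
    n=n or max(1,int(np.ceil(max(np.linalg.norm(d)/vmax,abs(dh)/8))))
    rows=[]
    for i in range(n):
        # predicted orientation: interpolate
        Rt=R if i==0 else Rd(np.radians(h0+dh*i/n))
        tgt=d/n
        v=Rt.T@tgt
        r=dict(tx=round(float(v[0]),4),ty=round(float(v[1]),4),tz=round(float(v[2]),4))
        rv=(Ro.from_matrix(Rt.T@Rd(np.radians(h0+dh*(i+1)/n)))).as_rotvec(degrees=True)
        if i==0: 
            for k,x in zip(("rx","ry","rz"),rv): r[k]=round(float(x),2)
        else: r["rx"]=round(float(rv[0]),2)
        rows.append({k:x for k,x in r.items() if x})
    print(n,"dh",round(dh,1),json.dumps(rows))
E
python3 - <<'E'
from h import *
plan((.41,.24,.27),90)
im=arm.get_image("wrist");print(im["fx"],im["cx"],im["cy"],np.round(im["tool_from_camera"],3)); save(im,"w0.png")
E
```

```text
9 dh 19.8 [{"tx": -0.0053, "ty": -0.0339, "tz": -0.0289, "rx": -2.2, "ry": -0.01}, {"tx": -0.0053, "ty": -0.0327, "tz": -0.0302, "rx": -2.2}, {"tx": -0.0053, "ty": -0.0315, "tz": -0.0315, "rx": -2.2}, {"tx": -0.0053, "ty": -0.0303, "tz": -0.0326, "rx": -2.2}, {"tx": -0.0053, "ty": -0.029, "tz": -0.0338, "rx": -2.2}, {"tx": -0.0053, "ty": -0.0277, "tz": -0.0349, "rx": -2.2}, {"tx": -0.0053, "ty": -0.0264, "tz": -0.0359, "rx": -2.2}, {"tx": -0.0053, "ty": -0.025, "tz": -0.0369, "rx": -2.2}, {"tx": -0.0053, "ty": -0.0235, "tz": -0.0378, "rx": -2.2}]
382.77763201657433 320.5553397691801 240.40648088717782 [[-0.    -0.278  0.96  -0.163]
 [-0.    -0.96  -0.278  0.082]
 [ 1.    -0.     0.    -0.   ]
 [ 0.     0.     0.     1.   ]]
```

View pics/w0.png

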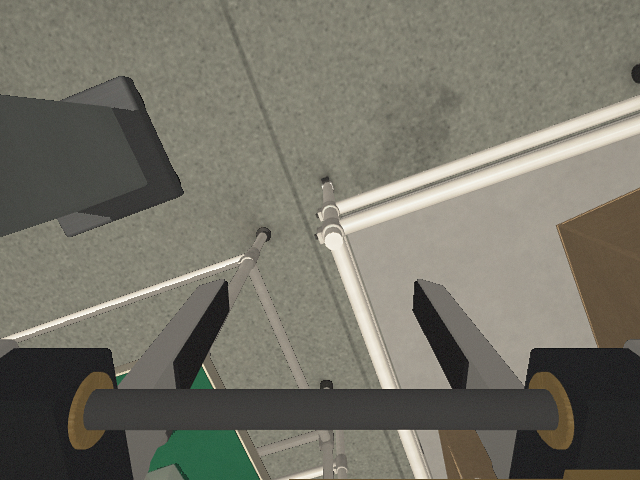

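Request:
drive_tool --series '[{"tx": -0.005, "ty": -0.034, "tz": -0.029, "rx": -2.2}, {"tx": -0.005, "ty": -0.033, "tz": -0.03, "rx": -2.2}, {"tx": -0.005, "ty": -0.0315, "tz": -0.0315, "rx": -2.2}, {"tx": -0.005, "ty": -0.03, "tz": -0.0325, "rx": -2.2}, {"tx": -0.005, "ty": -0.029, "tz": -0.034, "rx": -2.2}, {"tx": -0.005, "ty": -0.028, "tz": -0.035, "rx": -2.2}, {"tx": -0.005, "ty": -0.0265, "tz": -0.036, "rx": -2.2}, {"tx": -0.005, "ty": -0.025, "tz": -0.037, "rx": -2.2}, {"tx": -0.005, "ty": -0.0235, "tz": -0.038, "rx": -2.2}]'

```text
schema error: expected keys tx, ty, tz, rx, ry, rz
```

```bash
python3 - <<'E'
from h import *
st=arm.get_state();im=arm.get_image("wrist");save(im,"w1.png")
np.savez("w1.npz",st_rot=st["tcp_rot"],st_pos=st["tool_pos"],**im)
print(st["clock"],np.round(st["tool_pos"],3),Ro.from_quat(st["tcp_rot"]).as_matrix().round(3))
plan((.50,-.07,.30),90)
E
```

```text
0.65 [0.211 0.588 0.222] [[-0.    -0.941  0.338]
 [-0.     0.338  0.941]
 [-1.    -0.    -0.   ]]
17 dh 19.8 [{"tx": -0.0046, "ty": -0.0291, "tz": -0.0307, "rx": -1.16}, {"tx": -0.0046, "ty": -0.0284, "tz": -0.0313, "rx": -1.16}, {"tx": -0.0046, "ty": -0.0278, "tz": -0.0319, "rx": -1.16}, {"tx": -0.0046, "ty": -0.0272, "tz": -0.0324, "rx": -1.16}, {"tx": -0.0046, "ty": -0.0265, "tz": -0.033, "rx": -1.16}, {"tx": -0.0046, "ty": -0.0258, "tz": -0.0335, "rx": -1.16}, {"tx": -0.0046, "ty": -0.0251, "tz": -0.034, "rx": -1.16}, {"tx": -0.0046, "ty": -0.0244, "tz": -0.0345, "rx": -1.16}, {"tx": -0.0046, "ty": -0.0237, "tz": -0.035, "rx": -1.16}, {"tx": -0.0046, "ty": -0.023, "tz": -0.0355, "rx": -1.16}, {"tx": -0.0046, "ty": -0.0223, "tz": -0.0359, "rx": -1.16}, {"tx": -0.0046, "ty": -0.0216, "tz": -0.0364, "rx": -1.16}, {"tx": -0.0046, "ty": -0.0208, "tz": -0.0368, "rx": -1.16}, {"tx": -0.0046, "ty": -0.0201, "tz": -0.0372, "rx": -1.16}, {"tx": -0.0046, "ty": -0.0193, "tz": -0.0376, "rx": -1.16}, {"tx": -0.0046, "ty": -0.0185, "tz": -0.038, "rx": -1.16}, {"tx": -0.0046, "ty": -0.0178, "tz": -0.0384, "rx": -1.16}]
```

View pics/w1.png

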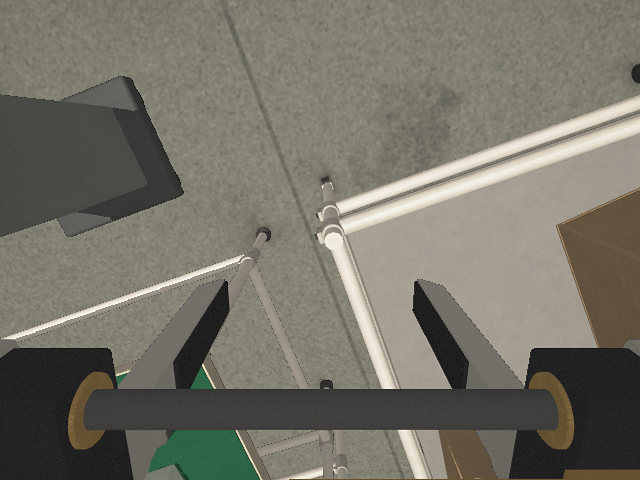

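Request:
drive_tool --series '[{"tx": -0.005, "ty": -0.034, "tz": -0.029, "rx": -2.2, "ry": 0, "rz": 0}, {"tx": -0.005, "ty": -0.033, "tz": -0.03, "rx": -2.2, "ry": 0, "rz": 0}, {"tx": -0.005, "ty": -0.0315, "tz": -0.0315, "rx": -2.2, "ry": 0, "rz": 0}, {"tx": -0.005, "ty": -0.03, "tz": -0.0325, "rx": -2.2, "ry": 0, "rz": 0}, {"tx": -0.005, "ty": -0.029, "tz": -0.034, "rx": -2.2, "ry": 0, "rz": 0}, {"tx": -0.005, "ty": -0.028, "tz": -0.035, "rx": -2.2, "ry": 0, "rz": 0}, {"tx": -0.005, "ty": -0.0265, "tz": -0.036, "rx": -2.2, "ry": 0, "rz": 0}, {"tx": -0.005, "ty": -0.025, "tz": -0.037, "rx": -2.2, "ry": 0, "rz": 0}, {"tx": -0.005, "ty": -0.0235, "tz": -0.038, "rx": -2.2, "ry": 0, "rz": 0}]'

```text
clock: 1.6
tool_pos: [0.4155, 0.2322, 0.2681]
tcp_rot: [-0.505, 0.494, 0.506, 0.495]
wrist_force: [0.4, 0.1, -0.0]
gripper_width: 1.001
```

```bash
sed -i 's/rows.append({k:x for k,x in r.items() if x})/rows.append({k:r.get(k,0) for k in ("tx","ty","tz","rx","ry","rz")})/' h.py
python3 - <<'E'
from h import *
st=arm.get_state();im=arm.get_image("wrist");save(im,"w2.png")
np.savez("w2.npz",st_rot=st["tcp_rot"],st_pos=st["tool_pos"],**im)
print(st["clock"],np.round(st["tool_pos"],3),Ro.from_quat(st["tcp_rot"]).as_matrix().round(3))
E
```

```text
1.6 [0.416 0.232 0.268] [[-0.001 -1.    -0.023]
 [ 0.002 -0.023  1.   ]
 [-1.     0.     0.002]]
```

View pics/w2.png

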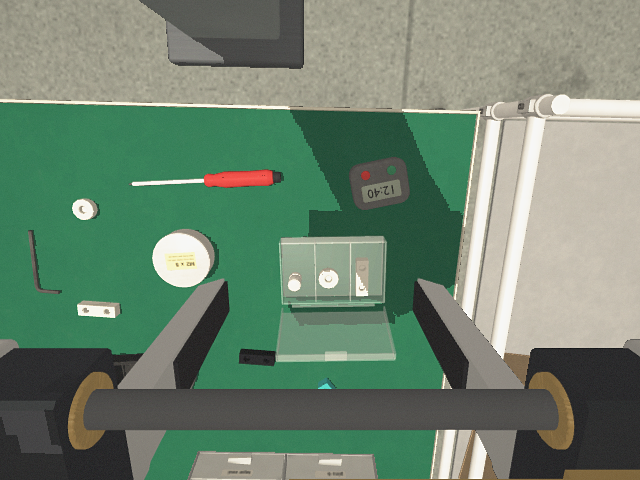

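```bash
python3 - <<'E'
from h import *
a=np.load("w2.npz"); im={k:a[k] for k in a.files}; st=dict(tcp_rot=a["st_rot"],tool_pos=a["st_pos"])
save(im,"w2c.png",(265,220,405,370),4)
save(im,"w2d.png",(60,180,140,330),4)
E
```

```text
(no output)
```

View pics/w2c.png

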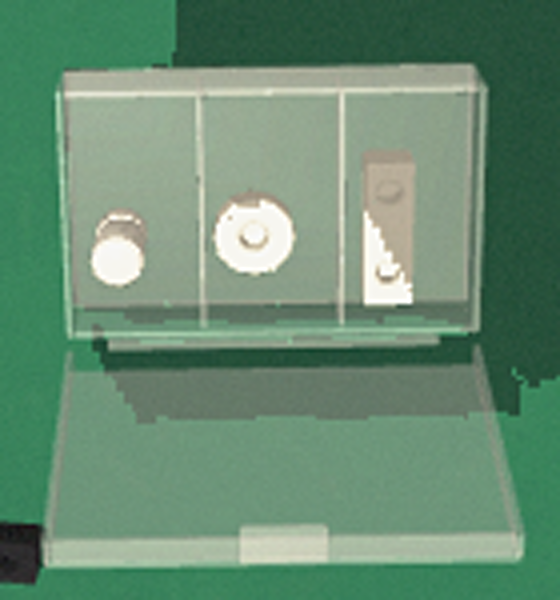

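View pics/w2d.png

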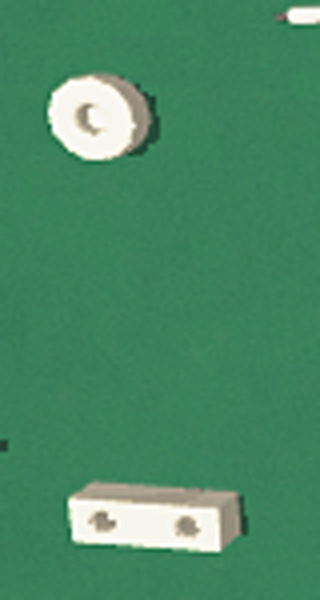

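```bash
python3 - <<'E'
from h import *
a=np.load("w2.npz"); im={k:a[k] for k in a.files}; st=dict(tcp_rot=a["st_rot"],tool_pos=a["st_pos"])
C=lambda x,y:(265+x/4-.4,220+y/4-.4)
D=lambda x,y:(60+x/4-.4,180+y/4-.4)
for n,p,z in [("rimFR",C(57,94),.024),("rimFL",C(487,88),.024),("rimBR",C(70,334),.024),("rimBL",C(479,328),.024),
 ("div1f",C(199,96),.022),("div1b",C(204,326),.022),("div2f",C(342,92),.022),("div2b",C(342,324),.022),
 ("poststock",C(117,260),.028),("padst",C(254,233),.012),("stripst",C(388,228),.014),("lidR",C(45,535),.1),("lidL",C(520,530),.1),
 ("padB",D(93,118),.01),("s1",D(70,518),.012),("s2",D(221,552),.012),("s3",D(221,526),.012),("hole1",D(101,521),.012),("hole2",D(187,526),.012),("s4",D(71,541),.012)]:
    print(n,np.round(w(im,*p,z,st),4))
E
```

```text
rimFR [0.4554 0.1877 0.024 ]
rimFL [0.451  0.3068 0.024 ]
rimBR [0.528 0.191 0.024]
rimBL [0.5235 0.3096 0.024 ]
div1f [0.4557 0.2271 0.022 ]
div1b [0.5255 0.2298 0.022 ]
div2f [0.4536 0.2669 0.022 ]
div2b [0.524 0.27  0.022]
poststock [0.5029 0.2048 0.028 ]
padst [0.5002 0.2439 0.012 ]
stripst [0.497  0.2828 0.014 ]
lidR [0.5458 0.1919 0.1   ]
lidL [0.5419 0.3086 0.1   ]
padB [ 0.4248 -0.0322  0.01  ]
s1 [ 0.547  -0.0561  0.012 ]
s2 [ 0.5573 -0.0123  0.012 ]
s3 [ 0.5486 -0.0112  0.012 ]
hole1 [ 0.5478 -0.0469  0.012 ]
hole2 [ 0.5489 -0.0214  0.012 ]
s4 [ 0.5546 -0.0569  0.012 ]
```

```bash
python3 - <<'E'
from h import *
plan((.548,-.034,.10),-2)
E
```

```text
11 dh 86.9 [{"tx": 0.0154, "ty": -0.0112, "tz": -0.0239, "rx": -7.9, "ry": 0.06, "rz": 0.08}, {"tx": 0.0154, "ty": -0.0079, "tz": -0.0252, "rx": -7.9, "ry": 0, "rz": 0}, {"tx": 0.0154, "ty": -0.0043, "tz": -0.026, "rx": -7.9, "ry": 0, "rz": 0}, {"tx": 0.0154, "ty": -0.0007, "tz": -0.0264, "rx": -7.9, "ry": 0, "rz": 0}, {"tx": 0.0154, "ty": 0.0029, "tz": -0.0262, "rx": -7.9, "ry": 0, "rz": 0}, {"tx": 0.0154, "ty": 0.0065, "tz": -0.0255, "rx": -7.9, "ry": 0, "rz": 0}, {"tx": 0.0154, "ty": 0.0099, "tz": -0.0244, "rx": -7.9, "ry": 0, "rz": 0}, {"tx": 0.0154, "ty": 0.0132, "tz": -0.0228, "rx": -7.9, "ry": 0, "rz": 0}, {"tx": 0.0154, "ty": 0.0162, "tz": -0.0208, "rx": -7.9, "ry": 0, "rz": 0}, {"tx": 0.0154, "ty": 0.0189, "tz": -0.0184, "rx": -7.9, "ry": 0, "rz": 0}, {"tx": 0.0154, "ty": 0.0213, "tz": -0.0156, "rx": -7.9, "ry": 0, "rz": 0}]
```

```bash
sed -i 's/dh=(head-h0+90)%180-90/dh=head-h0/' h.py; python3 - <<'E'
from h import *
print(np.round(arm.get_state()["joint_positions"],2))
plan((.548,-.034,.10),-2,n=12)
E
```

```text
[-0.73  0.1   0.19  1.92 -0.02  1.12  1.05]
12 dh -93.1 [{"tx": 0.0141, "ty": -0.0103, "tz": -0.0219, "rx": 7.76, "ry": 0.07, "rz": 0.08}, {"tx": 0.0141, "ty": -0.0132, "tz": -0.0203, "rx": 7.76, "ry": 0, "rz": 0}, {"tx": 0.0141, "ty": -0.0158, "tz": -0.0183, "rx": 7.76, "ry": 0, "rz": 0}, {"tx": 0.0141, "ty": -0.0181, "tz": -0.016, "rx": 7.76, "ry": 0, "rz": 0}, {"tx": 0.0141, "ty": -0.0201, "tz": -0.0134, "rx": 7.76, "ry": 0, "rz": 0}, {"tx": 0.0141, "ty": -0.0217, "tz": -0.0106, "rx": 7.76, "ry": 0, "rz": 0}, {"tx": 0.0141, "ty": -0.023, "tz": -0.0076, "rx": 7.76, "ry": 0, "rz": 0}, {"tx": 0.0141, "ty": -0.0238, "tz": -0.0044, "rx": 7.76, "ry": 0, "rz": 0}, {"tx": 0.0141, "ty": -0.0241, "tz": -0.0011, "rx": 7.76, "ry": 0, "rz": 0}, {"tx": 0.0141, "ty": -0.0241, "tz": 0.0021, "rx": 7.76, "ry": 0, "rz": 0}, {"tx": 0.0141, "ty": -0.0236, "tz": 0.0054, "rx": 7.76, "ry": 0, "rz": 0}, {"tx": 0.0141, "ty": -0.0226, "tz": 0.0085, "rx": 7.76, "ry": 0, "rz": 0}]
```

Request:
drive_tool --series '[{"tx": 0.014, "ty": -0.01, "tz": -0.022, "rx": 7.8, "ry": 0.07, "rz": 0.08}, {"tx": 0.014, "ty": -0.013, "tz": -0.02, "rx": 7.8, "ry": 0, "rz": 0}, {"tx": 0.014, "ty": -0.016, "tz": -0.018, "rx": 7.8, "ry": 0, "rz": 0}, {"tx": 0.014, "ty": -0.018, "tz": -0.016, "rx": 7.8, "ry": 0, "rz": 0}, {"tx": 0.014, "ty": -0.02, "tz": -0.0135, "rx": 7.8, "ry": 0, "rz": 0}, {"tx": 0.014, "ty": -0.022, "tz": -0.0105, "rx": 7.8, "ry": 0, "rz": 0}, {"tx": 0.014, "ty": -0.023, "tz": -0.0075, "rx": 7.8, "ry": 0, "rz": 0}, {"tx": 0.014, "ty": -0.024, "tz": -0.0045, "rx": 7.8, "ry": 0, "rz": 0}, {"tx": 0.014, "ty": -0.024, "tz": -0.001, "rx": 7.8, "ry": 0, "rz": 0}, {"tx": 0.014, "ty": -0.024, "tz": 0.002, "rx": 7.8, "ry": 0, "rz": 0}, {"tx": 0.014, "ty": -0.0235, "tz": 0.0055, "rx": 7.8, "ry": 0, "rz": 0}, {"tx": 0.014, "ty": -0.0225, "tz": 0.0085, "rx": 7.8, "ry": 0, "rz": 0}]'

```text
clock: 2.85
tool_pos: [0.5473, -0.0466, 0.0987]
tcp_rot: [0.039, 0.703, -0.036, 0.709]
wrist_force: [-0.2, 1.1, -0.3]
gripper_width: 1.002
```

```bash
python3 - <<'E'
from h import *
st=arm.get_state();im=arm.get_image("wrist");save(im,"w3.png")
np.savez("w3.npz",st_rot=st["tcp_rot"],st_pos=st["tool_pos"],**im)
im=arm.get_image("scene");save(im,"s3.png");np.savez("s3.npz",**im)
print(st["clock"],np.round(st["tool_pos"],3),Ro.from_quat(st["tcp_rot"]).as_matrix().round(3))
plan((.548,-.034,.022),-2)
E
```

```text
2.85 [ 0.547 -0.047  0.099] [[ 0.009  0.107  0.994]
 [ 0.004  0.994 -0.107]
 [-1.     0.005  0.009]]
2 dh 4.3 [{"tx": 0.0379, "ty": 0.0073, "tz": -0.0004, "rx": -2.14, "ry": 0.4, "rz": -0.16}, {"tx": 0.0378, "ty": 0.0074, "tz": 0.0001, "rx": -2.14, "ry": 0, "rz": 0}]
```

View pics/w3.png

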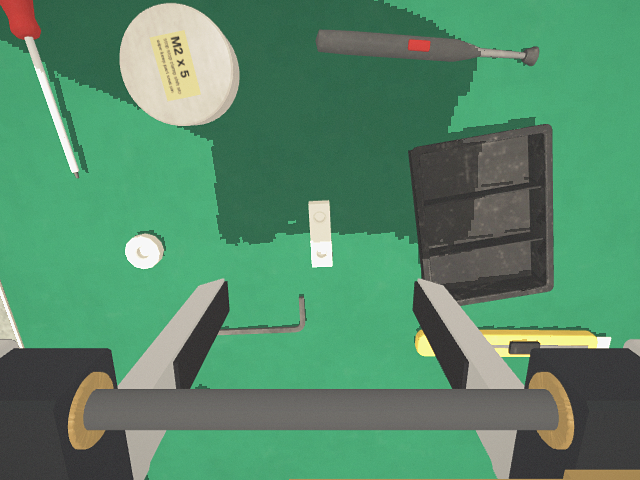

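```bash
python3 - <<'E'
from h import *
a=np.load("w3.npz"); im={k:a[k] for k in a.files}; st=dict(tcp_rot=a["st_rot"],tool_pos=a["st_pos"])
for n,p,z in [("h1",(319.5,217),.012),("h2",(321,254),.012),("c1",(309,202),.012),("c2",(329,202),.012),("c3",(332,267),.012),("c4",(311,268),.012),("tray",(411,155),.022),("tray",(425,305),.022),("padB",(143,250),.01)]:
    print(n,np.round(w(im,*p,z,st),4))
s=arm.get_state();print(np.round(s["tool_pos"],4),np.round(s["qd"],2))
plan((.5475,-.034,.022),-2,n=3)
E
```

```text
h1 [ 0.5492 -0.0208  0.012 ]
h2 [ 0.5474 -0.0467  0.012 ]
c1 [ 0.5434 -0.01    0.012 ]
c2 [ 0.5565 -0.0114  0.012 ]
c3 [ 0.554  -0.0569  0.012 ]
c4 [ 0.5395 -0.056   0.012 ]
tray [0.6094 0.0139 0.022 ]
tray [ 0.6147 -0.0878  0.022 ]
padB [ 0.4264 -0.031   0.01  ]
[ 0.5467 -0.0488  0.0977] [-0.03 -0.05 -0.04  0.01  0.04  0.02  0.06]
3 dh 4.3 [{"tx": 0.0252, "ty": 0.0049, "tz": -0.0004, "rx": -1.43, "ry": 0.4, "rz": -0.17}, {"tx": 0.0252, "ty": 0.0049, "tz": -0.0001, "rx": -1.43, "ry": 0, "rz": 0}, {"tx": 0.0252, "ty": 0.0049, "tz": -0.0, "rx": -1.43, "ry": 0, "rz": 0}]
```

Request:
drive_tool --series '[{"tx": 0.02, "ty": 0.008, "tz": 0.001, "rx": -1, "ry": 0.4, "rz": -0.2}, {"tx": 0.02, "ty": 0.006, "tz": 0.0, "rx": -1, "ry": 0, "rz": 0}, {"tx": 0.01, "ty": 0.0, "tz": 0.0, "rx": 0, "ry": 0, "rz": 0}, {"tx": 0.0, "ty": 0.0, "tz": 0.0, "rx": 0, "ry": 0, "rz": 0}]' --gripper 0.2

```text
clock: 3.35
tool_pos: [0.55, -0.0339, 0.0469]
tcp_rot: [0.025, 0.706, -0.025, 0.707]
wrist_force: [-0.4, 0.3, -0.7]
gripper_width: 0.694
```

```bash
python3 - <<'E'
from h import *
s=arm.get_state();print(np.round(s["tool_pos"],4),np.round(s["qd"],2),Ro.from_quat(s["tcp_rot"]).as_matrix().round(3)[:,0])
plan((.548,-.034,.022),-4,n=2)
E
```

```text
[ 0.55   -0.0339  0.0469] [-0.01 -0.01  0.   -0.01  0.01  0.01 -0.  ] [ 0.001 -0.    -1.   ]
2 dh 0.0 [{"tx": 0.0124, "ty": -0.0001, "tz": -0.001, "rx": -0.02, "ry": 0.05, "rz": 0.01}, {"tx": 0.0124, "ty": -0.0001, "tz": -0.001, "rx": -0.02, "ry": 0, "rz": 0}]
```

Request:
drive_tool --series '[{"tx": 0.014, "ty": 0, "tz": -0.001, "rx": 0, "ry": 0, "rz": 0}, {"tx": 0.011, "ty": 0, "tz": -0.001, "rx": 0, "ry": 0, "rz": 0}, {"tx": 0.0, "ty": 0.0, "tz": 0.0, "rx": 0, "ry": 0, "rz": 0}]'

```text
clock: 3.65
tool_pos: [0.5485, -0.0337, 0.0215]
tcp_rot: [0.025, 0.706, -0.025, 0.708]
wrist_force: [-0.4, 0.5, -0.2]
gripper_width: 0.441
```

Request:
drive_tool --series '[{"tx": 0, "ty": 0, "tz": 0, "rx": 0, "ry": 0, "rz": 0}, {"tx": 0, "ty": 0, "tz": 0, "rx": 0, "ry": 0, "rz": 0}, {"tx": 0.0, "ty": 0.0, "tz": 0.0, "rx": 0, "ry": 0, "rz": 0}, {"tx": 0.0, "ty": 0.0, "tz": 0.0, "rx": 0, "ry": 0, "rz": 0}]' --gripper 1

```text
clock: 4.05
tool_pos: [0.549, -0.0341, 0.0224]
tcp_rot: [0.025, 0.705, -0.025, 0.708]
wrist_force: [1.2, 0.3, -0.3]
gripper_width: 0.145
```

```bash
python3 - <<'E'
from h import *
plan((.496,.2856,.135),92.2,vmax=.04,n=12)
E
```

```text
12 dh 96.3 [{"tx": -0.0094, "ty": 0.0263, "tz": -0.0063, "rx": -8.02, "ry": 0.23, "rz": -0.01}, {"tx": -0.0094, "ty": 0.0269, "tz": -0.0026, "rx": -8.02, "ry": 0, "rz": 0}, {"tx": -0.0094, "ty": 0.027, "tz": 0.0012, "rx": -8.02, "ry": 0, "rz": 0}, {"tx": -0.0094, "ty": 0.0265, "tz": 0.005, "rx": -8.02, "ry": 0, "rz": 0}, {"tx": -0.0094, "ty": 0.0256, "tz": 0.0086, "rx": -8.02, "ry": 0, "rz": 0}, {"tx": -0.0094, "ty": 0.0241, "tz": 0.0121, "rx": -8.02, "ry": 0, "rz": 0}, {"tx": -0.0094, "ty": 0.0222, "tz": 0.0154, "rx": -8.02, "ry": 0, "rz": 0}, {"tx": -0.0094, "ty": 0.0199, "tz": 0.0183, "rx": -8.02, "ry": 0, "rz": 0}, {"tx": -0.0094, "ty": 0.0171, "tz": 0.0209, "rx": -8.02, "ry": 0, "rz": 0}, {"tx": -0.0094, "ty": 0.014, "tz": 0.0231, "rx": -8.02, "ry": 0, "rz": 0}, {"tx": -0.0094, "ty": 0.0107, "tz": 0.0248, "rx": -8.02, "ry": 0, "rz": 0}, {"tx": -0.0094, "ty": 0.0071, "tz": 0.0261, "rx": -8.02, "ry": 0, "rz": 0}]
```

Request:
drive_tool --series '[{"tx": -0.03, "ty": 0.02, "tz": -0.006, "rx": -7.5, "ry": 0.2, "rz": 0}, {"tx": -0.03, "ty": 0.027, "tz": -0.0025, "rx": -7.5, "ry": 0, "rz": 0}, {"tx": -0.03, "ty": 0.027, "tz": 0.001, "rx": -7.5, "ry": 0, "rz": 0}, {"tx": -0.02, "ty": 0.0265, "tz": 0.005, "rx": -7.5, "ry": 0, "rz": 0}, {"tx": 0, "ty": 0.0255, "tz": 0.0085, "rx": -8, "ry": 0, "rz": 0}, {"tx": 0, "ty": 0.024, "tz": 0.012, "rx": -8, "ry": 0, "rz": 0}, {"tx": 0, "ty": 0.022, "tz": 0.0155, "rx": -8, "ry": 0, "rz": 0}, {"tx": 0, "ty": 0.02, "tz": 0.0185, "rx": -8, "ry": 0, "rz": 0}, {"tx": 0, "ty": 0.017, "tz": 0.021, "rx": -8, "ry": 0, "rz": 0}, {"tx": 0, "ty": 0.014, "tz": 0.023, "rx": -8, "ry": 0, "rz": 0}, {"tx": 0, "ty": 0.0105, "tz": 0.024, "rx": -7, "ry": 0, "rz": 0}, {"tx": 0, "ty": 0, "tz": 0.0, "rx": 0, "ry": 0, "rz": 0}]'

```text
clock: 5.25
tool_pos: [0.5013, 0.2629, 0.1404]
tcp_rot: [-0.476, 0.522, 0.474, 0.526]
wrist_force: [-0.8, -0.9, -1.7]
gripper_width: 0.144
```

```bash
python3 - <<'E'
from h import *
st=arm.get_state();im=arm.get_image("wrist");save(im,"w4.png")
print(st["clock"],np.round(st["tool_pos"],3),np.round(st["qd"],2),Ro.from_quat(st["tcp_rot"]).as_matrix().round(3))
plan((.496,.2856,.06),92.2,vmax=.04)
E
```

```text
5.25 [0.501 0.263 0.14 ] [ 0.02 -0.01  0.05  0.02  0.    0.   -0.03] [[ 0.006 -0.995  0.099]
 [ 0.002  0.099  0.995]
 [-1.    -0.006  0.002]]
3 dh 8.2 [{"tx": 0.0268, "ty": 0.003, "tz": 0.0079, "rx": -2.73, "ry": 0.07, "rz": 0.37}, {"tx": 0.0268, "ty": 0.0024, "tz": 0.0081, "rx": -2.73, "ry": 0, "rz": 0}, {"tx": 0.0268, "ty": 0.002, "tz": 0.0082, "rx": -2.73, "ry": 0, "rz": 0}]
```

View pics/w4.png

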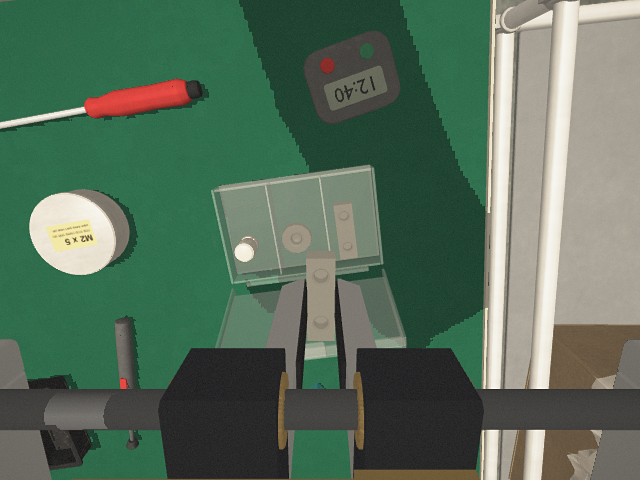

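Request:
drive_tool --series '[{"tx": 0.02, "ty": 0.003, "tz": 0.008, "rx": -2.7, "ry": 0, "rz": 0.35}, {"tx": 0.025, "ty": 0.0025, "tz": 0.008, "rx": -2.7, "ry": 0, "rz": 0}, {"tx": 0.025, "ty": 0.002, "tz": 0.007, "rx": -2.5, "ry": 0, "rz": 0}, {"tx": 0, "ty": 0, "tz": 0.0, "rx": 0, "ry": 0, "rz": 0}]'

```text
clock: 5.7
tool_pos: [0.4979, 0.2817, 0.0699]
tcp_rot: [0.507, -0.492, -0.506, -0.494]
wrist_force: [-0.5, -0.9, 0.3]
gripper_width: 0.141
```

```bash
python3 - <<'E'
from h import *
plan((.496,.2856,.042),92.2,n=2)
E
```

```text
2 dh 0.6 [{"tx": 0.0139, "ty": 0.001, "tz": 0.002, "rx": -0.31, "ry": 0.05, "rz": 0.2}, {"tx": 0.0139, "ty": 0.0009, "tz": 0.002, "rx": -0.31, "ry": 0, "rz": 0}]
```

Request:
drive_tool --series '[{"tx": 0.014, "ty": 0.001, "tz": 0.002, "rx": -0.3, "ry": 0, "rz": 0.2}, {"tx": 0.013, "ty": 0.001, "tz": 0.002, "rx": -0.3, "ry": 0, "rz": 0}, {"tx": 0, "ty": 0, "tz": 0.0, "rx": 0, "ry": 0, "rz": 0}]'

```text
clock: 6.0
tool_pos: [0.4975, 0.284, 0.043]
tcp_rot: [0.508, -0.491, -0.508, -0.493]
wrist_force: [0.8, -0.7, -0.2]
gripper_width: 0.143
```

```bash
python3 - <<'E'
from h import *
im=arm.get_image("scene");save(im,"s5.png",(150,190,330,370),3)
s=arm.get_state();print(np.round(s["tool_pos"],4))
E
```

```text
[0.4979 0.284  0.0438]
```

View pics/s5.png

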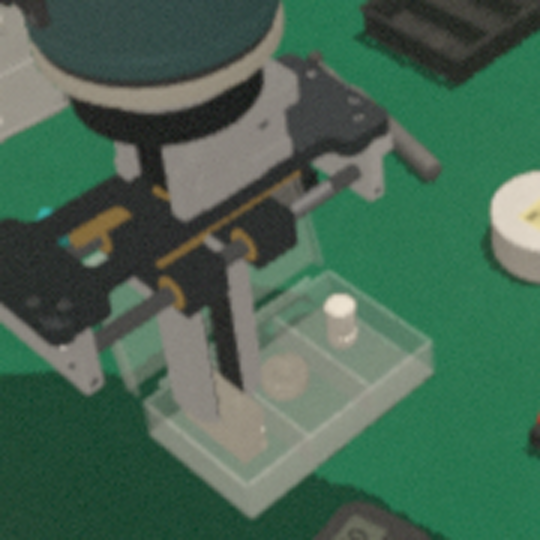

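Request:
drive_tool --series '[{"tx": 0.002, "ty": 0, "tz": 0.001, "rx": 0, "ry": 0, "rz": 0}, {"tx": 0, "ty": 0, "tz": 0.0, "rx": 0, "ry": 0, "rz": 0}]'

```text
clock: 6.25
tool_pos: [0.4985, 0.285, 0.0427]
tcp_rot: [0.508, -0.491, -0.507, -0.494]
wrist_force: [-0.4, 0.8, 0.3]
gripper_width: 0.146
```

Request:
drive_tool --series '[{"tx": 0, "ty": 0, "tz": 0.0, "rx": 0, "ry": 0, "rz": 0}, {"tx": 0, "ty": 0, "tz": 0.0, "rx": 0, "ry": 0, "rz": 0}, {"tx": -0.03, "ty": 0, "tz": 0.0, "rx": 0, "ry": 0, "rz": 0}, {"tx": -0.04, "ty": 0, "tz": 0.0, "rx": 0, "ry": 0, "rz": 0}, {"tx": -0.03, "ty": 0, "tz": 0.0, "rx": 0, "ry": 0, "rz": 0}]' --gripper 0.5

```text
clock: 6.75
tool_pos: [0.4966, 0.2837, 0.1431]
tcp_rot: [0.507, -0.493, -0.507, -0.492]
wrist_force: [1.0, -0.2, -0.2]
gripper_width: 0.25
```

```bash
python3 - <<'E'
from h import *
st=arm.get_state();im=arm.get_image("wrist");save(im,"w6.png",(150,100,470,340),2)
print(st["clock"],np.round(st["tool_pos"],3))
plan((.425,-.032,.10),88,n=9)
plan((.439,-.160,.10),88,n=12)
E
```

```text
6.75 [0.497 0.284 0.143]
9 dh -3.7 [{"tx": 0.0052, "ty": 0.0092, "tz": -0.0349, "rx": 0.41, "ry": 0.08, "rz": 0.21}, {"tx": 0.0053, "ty": 0.0089, "tz": -0.035, "rx": 0.41, "ry": 0, "rz": 0}, {"tx": 0.0053, "ty": 0.0087, "tz": -0.0351, "rx": 0.41, "ry": 0, "rz": 0}, {"tx": 0.0053, "ty": 0.0084, "tz": -0.0351, "rx": 0.41, "ry": 0, "rz": 0}, {"tx": 0.0053, "ty": 0.0082, "tz": -0.0352, "rx": 0.41, "ry": 0, "rz": 0}, {"tx": 0.0053, "ty": 0.0079, "tz": -0.0352, "rx": 0.41, "ry": 0, "rz": 0}, {"tx": 0.0053, "ty": 0.0077, "tz": -0.0353, "rx": 0.41, "ry": 0, "rz": 0}, {"tx": 0.0053, "ty": 0.0074, "tz": -0.0353, "rx": 0.41, "ry": 0, "rz": 0}, {"tx": 0.0053, "ty": 0.0072, "tz": -0.0354, "rx": 0.41, "ry": 0, "rz": 0}]
12 dh -3.7 [{"tx": 0.0039, "ty": 0.006, "tz": -0.0369, "rx": 0.31, "ry": 0.08, "rz": 0.21}, {"tx": 0.004, "ty": 0.0058, "tz": -0.0369, "rx": 0.31, "ry": 0, "rz": 0}, {"tx": 0.004, "ty": 0.0056, "tz": -0.037, "rx": 0.31, "ry": 0, "rz": 0}, {"tx": 0.004, "ty": 0.0054, "tz": -0.037, "rx": 0.31, "ry": 0, "rz": 0}, {"tx": 0.004, "ty": 0.0052, "tz": -0.037, "rx": 0.31, "ry": 0, "rz": 0}, {"tx": 0.004, "ty": 0.005, "tz": -0.037, "rx": 0.31, "ry": 0, "rz": 0}, {"tx": 0.004, "ty": 0.0048, "tz": -0.0371, "rx": 0.31, "ry": 0, "rz": 0}, {"tx": 0.004, "ty": 0.0046, "tz": -0.0371, "rx": 0.31, "ry": 0, "rz": 0}, {"tx": 0.004, "ty": 0.0044, "tz": -0.0371, "rx": 0.31, "ry": 0, "rz": 0}, {"tx": 0.004, "ty": 0.0042, "tz": -0.0371, "rx": 0.31, "ry": 0, "rz": 0}, {"tx": 0.004, "ty": 0.004, "tz": -0.0372, "rx": 0.31, "ry": 0, "rz": 0}, {"tx": 0.004, "ty": 0.0039, "tz": -0.0372, "rx": 0.31, "ry": 0, "rz": 0}]
```

View pics/w6.png

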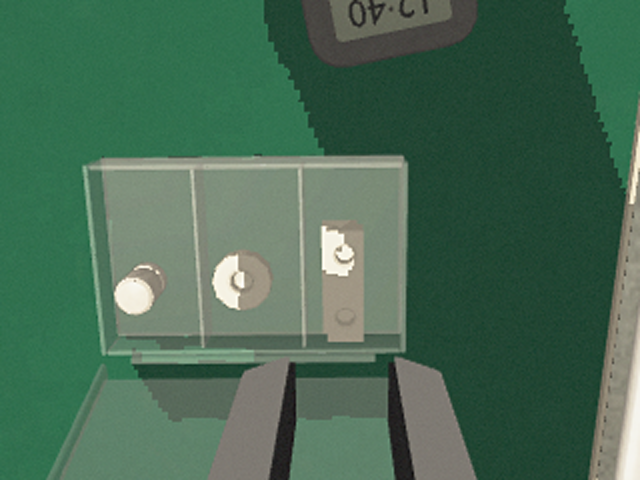

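Request:
drive_tool --series '[{"tx": 0.005, "ty": 0.009, "tz": -0.035, "rx": 0.4, "ry": 0, "rz": 0.2}, {"tx": 0.005, "ty": 0.009, "tz": -0.035, "rx": 0.4, "ry": 0, "rz": 0}, {"tx": 0.005, "ty": 0.0085, "tz": -0.035, "rx": 0.4, "ry": 0, "rz": 0}, {"tx": 0.005, "ty": 0.0085, "tz": -0.035, "rx": 0.4, "ry": 0, "rz": 0}, {"tx": 0.01, "ty": 0.008, "tz": -0.035, "rx": 0.4, "ry": 0, "rz": 0}, {"tx": 0.01, "ty": 0.008, "tz": -0.035, "rx": 0.4, "ry": 0, "rz": 0}, {"tx": 0.01, "ty": 0.0075, "tz": -0.035, "rx": 0.4, "ry": 0, "rz": 0}, {"tx": 0.015, "ty": 0.0075, "tz": -0.035, "rx": 0.4, "ry": 0, "rz": 0}, {"tx": 0.015, "ty": 0.007, "tz": -0.026, "rx": 0.4, "ry": 0, "rz": 0}, {"tx": 0, "ty": 0, "tz": 0, "rx": 0, "ry": 0, "rz": 0}]' --gripper 0.0

```text
clock: 7.8
tool_pos: [0.4257, -0.0298, 0.0671]
tcp_rot: [-0.492, 0.504, 0.49, 0.513]
wrist_force: [-0.3, 1.1, 0.2]
gripper_width: 0.499
```

```bash
cat > look.py <<'E'
from h import *
import sys
st=arm.get_state();im=arm.get_image("wrist");save(im,sys.argv[1]+".png")
np.savez(sys.argv[1]+".npz",st_rot=st["tcp_rot"],st_pos=st["tool_pos"],**im)
print(st["clock"],np.round(st["tool_pos"],4),np.round(st["qd"],2),Ro.from_quat(st["tcp_rot"]).as_matrix().round(3)[:,0])
E
python3 look.py w7; python3 - <<'E'
from h import *
plan((.4255,-.032,.020),90,n=3)
E
```

```text
7.8 [ 0.4257 -0.0298  0.0671] [-0.02 -0.02 -0.03 -0.03  0.01  0.02 -0.04] [ 0.012  0.007 -1.   ]
3 dh 1.9 [{"tx": 0.0159, "ty": 0.0005, "tz": -0.0014, "rx": -0.63, "ry": 0.46, "rz": 0.71}, {"tx": 0.0159, "ty": 0.0003, "tz": -0.0012, "rx": -0.63, "ry": 0, "rz": 0}, {"tx": 0.0159, "ty": 0.0004, "tz": -0.0012, "rx": -0.63, "ry": 0, "rz": 0}]
```

View pics/w7.png

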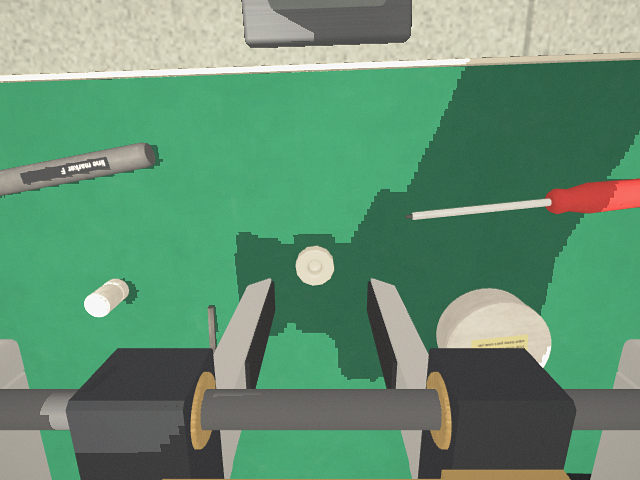

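```bash
python3 - <<'E'
from h import *
a=np.load("w7.npz"); im={k:a[k] for k in a.files}; st=dict(tcp_rot=a["st_rot"],tool_pos=a["st_pos"])
for n,p,z in [("padB",(315,264.5),.01),("key",(212,310),.0),("key",(214,345),.0),("post",(97,306),.026),("postfoot",(118,288),.004),("pen",(150,155),.01)]:
    print(n,np.round(w(im,*p,z,st),4))
E
```

```text
padB [ 0.4231 -0.0323  0.01  ]
key [ 0.4562 -0.1017  0.    ]
key [ 0.4824 -0.1034  0.    ]
post [ 0.4381 -0.1596  0.026 ]
postfoot [ 0.4365 -0.1581  0.004 ]
pen [ 0.3546 -0.1218  0.01  ]
```

Request:
drive_tool --series '[{"tx": 0.016, "ty": 0.0015, "tz": -0.0015, "rx": -0.6, "ry": 0.5, "rz": 0.7}, {"tx": 0.016, "ty": 0.0005, "tz": -0.001, "rx": -0.6, "ry": 0, "rz": 0}, {"tx": 0.013, "ty": 0.0, "tz": 0, "rx": -0.6, "ry": 0, "rz": 0}, {"tx": 0.0, "ty": 0.0, "tz": 0, "rx": 0, "ry": 0, "rz": 0}]'

```text
clock: 8.25
tool_pos: [0.428, -0.0273, 0.0235]
tcp_rot: [0.502, -0.498, -0.5, -0.501]
wrist_force: [0.0, 0.1, 0.1]
gripper_width: 0.502
```

Request:
drive_tool --series '[{"tx": 0, "ty": 0, "tz": 0, "rx": 0, "ry": 0, "rz": 0}, {"tx": 0, "ty": 0, "tz": 0, "rx": 0, "ry": 0, "rz": 0}, {"tx": 0.0, "ty": 0.0, "tz": 0.0, "rx": 0, "ry": 0, "rz": 0}, {"tx": 0.0, "ty": 0.0, "tz": 0.0, "rx": 0, "ry": 0, "rz": 0}]' --gripper 1

```text
clock: 8.65
tool_pos: [0.4298, -0.0256, 0.0258]
tcp_rot: [0.503, -0.497, -0.499, -0.501]
wrist_force: [-0.3, -0.1, -0.3]
gripper_width: 0.227
```

```bash
python3 - <<'E'
from h import *
plan((.4705,.249,.11),92.2,n=9)
E
```

```text
9 dh 1.9 [{"tx": -0.0093, "ty": -0.0047, "tz": 0.0305, "rx": -0.22, "ry": 0.06, "rz": 0.46}, {"tx": -0.0094, "ty": -0.0048, "tz": 0.0305, "rx": -0.22, "ry": 0, "rz": 0}, {"tx": -0.0094, "ty": -0.0049, "tz": 0.0305, "rx": -0.22, "ry": 0, "rz": 0}, {"tx": -0.0094, "ty": -0.005, "tz": 0.0304, "rx": -0.22, "ry": 0, "rz": 0}, {"tx": -0.0094, "ty": -0.0051, "tz": 0.0304, "rx": -0.22, "ry": 0, "rz": 0}, {"tx": -0.0094, "ty": -0.0052, "tz": 0.0304, "rx": -0.22, "ry": 0, "rz": 0}, {"tx": -0.0094, "ty": -0.0053, "tz": 0.0304, "rx": -0.22, "ry": 0, "rz": 0}, {"tx": -0.0094, "ty": -0.0055, "tz": 0.0304, "rx": -0.22, "ry": 0, "rz": 0}, {"tx": -0.0094, "ty": -0.0056, "tz": 0.0303, "rx": -0.22, "ry": 0, "rz": 0}]
```

```bash
python3 look.py w8;  python3 - <<'E'
from h import *
print(arm.get_state()["gripper_width"])
E
```

```text
8.65 [ 0.4298 -0.0256  0.0258] [-0.   -0.01  0.   -0.    0.    0.01 -0.01] [ 0.008  0.001 -1.   ]
0.22601478380531845
```

View pics/w8.png

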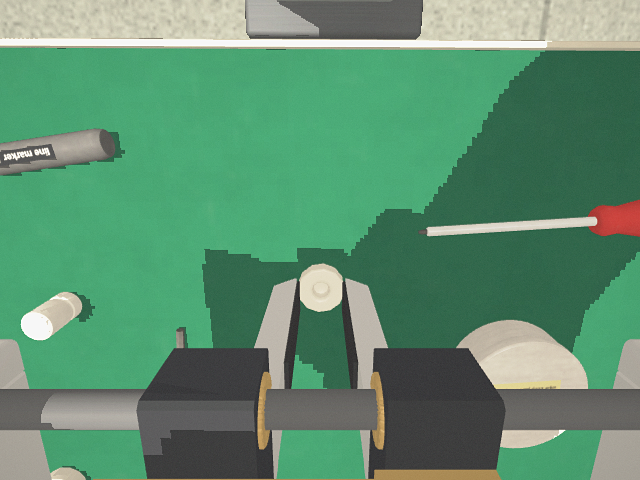

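```bash
python3 - <<'E'
from h import *
a=np.load("w8.npz"); im={k:a[k] for k in a.files}; st=dict(tcp_rot=a["st_rot"],tool_pos=a["st_pos"])
print(w(im,321,287,.01,st))
E
```

```text
[ 0.42394159 -0.02499945  0.01      ]
```

Request:
drive_tool --series '[{"tx": 0, "ty": 0, "tz": 0, "rx": 0, "ry": 0, "rz": 0}, {"tx": 0.002, "ty": 0.006, "tz": 0, "rx": 0, "ry": 0, "rz": 0.5}, {"tx": 0.004, "ty": 0.002, "tz": 0.0, "rx": 0, "ry": 0, "rz": 0}, {"tx": 0.0, "ty": 0.0, "tz": 0.0, "rx": 0, "ry": 0, "rz": 0}]' --gripper 0.3

```text
clock: 9.1
tool_pos: [0.4212, -0.0256, 0.0197]
tcp_rot: [-0.501, 0.499, 0.502, 0.499]
wrist_force: [0.7, -0.3, 0.3]
gripper_width: 0.353
```

Request:
drive_tool --series '[{"tx": 0, "ty": -0.002, "tz": 0, "rx": 0, "ry": 0, "rz": 0}, {"tx": 0, "ty": 0, "tz": 0, "rx": 0, "ry": 0, "rz": 0}, {"tx": 0, "ty": 0, "tz": 0.0, "rx": 0, "ry": 0, "rz": 0}, {"tx": 0.0, "ty": 0.0, "tz": 0.0, "rx": 0, "ry": 0, "rz": 0}]' --gripper 1

```text
clock: 9.5
tool_pos: [0.4233, -0.0257, 0.0195]
tcp_rot: [-0.5, 0.499, 0.502, 0.499]
wrist_force: [-0.2, 0.2, -0.1]
gripper_width: 0.242
```

```bash
python3 - <<'E'
from h import *
plan((.4705,.249,.11),92.2,n=9)
E
```

```text
9 dh 2.0 [{"tx": -0.01, "ty": -0.0054, "tz": 0.0305, "rx": -0.22, "ry": 0.07, "rz": -0.07}, {"tx": -0.0101, "ty": -0.0055, "tz": 0.0305, "rx": -0.22, "ry": 0, "rz": 0}, {"tx": -0.0101, "ty": -0.0056, "tz": 0.0305, "rx": -0.22, "ry": 0, "rz": 0}, {"tx": -0.0101, "ty": -0.0057, "tz": 0.0304, "rx": -0.22, "ry": 0, "rz": 0}, {"tx": -0.0101, "ty": -0.0058, "tz": 0.0304, "rx": -0.22, "ry": 0, "rz": 0}, {"tx": -0.0101, "ty": -0.006, "tz": 0.0304, "rx": -0.22, "ry": 0, "rz": 0}, {"tx": -0.0101, "ty": -0.0061, "tz": 0.0304, "rx": -0.22, "ry": 0, "rz": 0}, {"tx": -0.0101, "ty": -0.0062, "tz": 0.0303, "rx": -0.22, "ry": 0, "rz": 0}, {"tx": -0.0101, "ty": -0.0063, "tz": 0.0303, "rx": -0.22, "ry": 0, "rz": 0}]
```

Request:
drive_tool --series '[{"tx": -0.03, "ty": -0.005, "tz": 0.015, "rx": -0.2, "ry": 0, "rz": 0}, {"tx": -0.03, "ty": -0.0055, "tz": 0.0305, "rx": -0.2, "ry": 0, "rz": 0}, {"tx": -0.025, "ty": -0.0055, "tz": 0.0305, "rx": -0.2, "ry": 0, "rz": 0}, {"tx": 0, "ty": -0.0055, "tz": 0.0305, "rx": -0.2, "ry": 0, "rz": 0}, {"tx": 0, "ty": -0.006, "tz": 0.0305, "rx": -0.2, "ry": 0, "rz": 0}, {"tx": 0, "ty": -0.006, "tz": 0.0305, "rx": -0.2, "ry": 0, "rz": 0}, {"tx": 0, "ty": -0.006, "tz": 0.0305, "rx": -0.2, "ry": 0, "rz": 0}, {"tx": 0, "ty": -0.006, "tz": 0.0305, "rx": -0.2, "ry": 0, "rz": 0}, {"tx": 0.02, "ty": -0.006, "tz": 0.03, "rx": -0.2, "ry": 0, "rz": 0}, {"tx": 0, "ty": 0, "tz": 0.0, "rx": 0, "ry": 0, "rz": 0}]'

```text
clock: 10.5
tool_pos: [0.4719, 0.2442, 0.0887]
tcp_rot: [-0.508, 0.491, 0.509, 0.493]
wrist_force: [-1.3, -1.2, 0.2]
gripper_width: 0.242
```

```bash
python3 - <<'E'
from h import *
plan((.4705,.249,.05),92.2,n=2)
E
```

```text
2 dh 0.3 [{"tx": 0.0194, "ty": 0.0006, "tz": 0.0023, "rx": -0.15, "ry": 0.21, "rz": 0.05}, {"tx": 0.0194, "ty": 0.0006, "tz": 0.0024, "rx": -0.15, "ry": 0, "rz": 0}]
```

Request:
drive_tool --series '[{"tx": 0.02, "ty": 0.001, "tz": 0.0025, "rx": 0, "ry": 0.2, "rz": 0}, {"tx": 0.02, "ty": 0.001, "tz": 0.0025, "rx": 0, "ry": 0, "rz": 0}, {"tx": 0.006, "ty": 0, "tz": 0.0, "rx": 0, "ry": 0, "rz": 0}, {"tx": 0, "ty": 0, "tz": 0.0, "rx": 0, "ry": 0, "rz": 0}]'

```text
clock: 10.9
tool_pos: [0.47, 0.2491, 0.0418]
tcp_rot: [0.509, -0.491, -0.508, -0.492]
wrist_force: [-0.6, -0.3, 0.5]
gripper_width: 0.242
```

```bash
python3 - <<'E'
from h import *
im=arm.get_image("scene");save(im,"s9.png",(150,190,330,370),3)
s=arm.get_state();print(np.round(s["tool_pos"],4))
plan((.4695,.249,.0405),92.2,n=1)
E
```

```text
[0.4702 0.2492 0.0422]
1 dh 0.3 [{"tx": 0.0017, "ty": 0.0007, "tz": -0.0001, "rx": -0.27, "ry": -0.01, "rz": 0.09}]
```

View pics/s9.png

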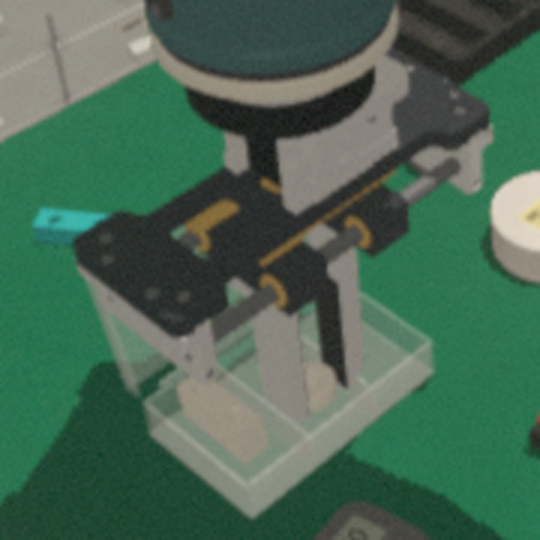

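Request:
drive_tool --series '[{"tx": 0.001, "ty": 0, "tz": 0.0, "rx": 0, "ry": 0, "rz": 0}, {"tx": 0, "ty": 0, "tz": 0.0, "rx": 0, "ry": 0, "rz": 0}, {"tx": -0.03, "ty": 0, "tz": 0.0, "rx": 0, "ry": 0, "rz": 0}, {"tx": -0.04, "ty": 0, "tz": 0.0, "rx": 0, "ry": 0, "rz": 0}, {"tx": -0.03, "ty": 0, "tz": 0.0, "rx": 0, "ry": 0, "rz": 0}]' --gripper 0.4

```text
clock: 11.45
tool_pos: [0.4695, 0.2473, 0.144]
tcp_rot: [0.508, -0.493, -0.508, -0.491]
wrist_force: [0.8, -0.1, -0.6]
gripper_width: 0.305
```

```bash
python3 look.py w10; python3 - <<'E'
from h import *
plan((.439,-.159,.08),88,n=12)
E
```

```text
11.45 [0.4695 0.2473 0.144 ] [-0.05 -0.43  0.05 -0.21  0.08  0.65 -0.07] [-0.001 -0.002 -1.   ]
12 dh -3.8 [{"tx": 0.0056, "ty": 0.0038, "tz": -0.0338, "rx": 0.32, "ry": 0.04, "rz": 0.21}, {"tx": 0.0057, "ty": 0.0036, "tz": -0.0339, "rx": 0.32, "ry": 0, "rz": 0}, {"tx": 0.0057, "ty": 0.0034, "tz": -0.0339, "rx": 0.32, "ry": 0, "rz": 0}, {"tx": 0.0057, "ty": 0.0032, "tz": -0.0339, "rx": 0.32, "ry": 0, "rz": 0}, {"tx": 0.0057, "ty": 0.003, "tz": -0.0339, "rx": 0.32, "ry": 0, "rz": 0}, {"tx": 0.0057, "ty": 0.0028, "tz": -0.0339, "rx": 0.32, "ry": 0, "rz": 0}, {"tx": 0.0057, "ty": 0.0026, "tz": -0.0339, "rx": 0.32, "ry": 0, "rz": 0}, {"tx": 0.0057, "ty": 0.0024, "tz": -0.034, "rx": 0.32, "ry": 0, "rz": 0}, {"tx": 0.0057, "ty": 0.0023, "tz": -0.034, "rx": 0.32, "ry": 0, "rz": 0}, {"tx": 0.0057, "ty": 0.0021, "tz": -0.034, "rx": 0.32, "ry": 0, "rz": 0}, {"tx": 0.0057, "ty": 0.0019, "tz": -0.034, "rx": 0.32, "ry": 0, "rz": 0}, {"tx": 0.0057, "ty": 0.0017, "tz": -0.034, "rx": 0.32, "ry": 0, "rz": 0}]
```

View pics/w10.png

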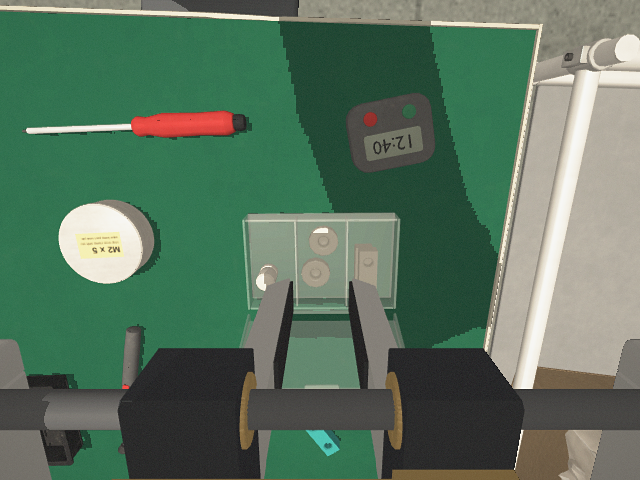

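Request:
drive_tool --series '[{"tx": 0.004, "ty": 0.004, "tz": -0.033, "rx": 0.3, "ry": 0, "rz": 0.2}, {"tx": 0.0055, "ty": 0.0035, "tz": -0.034, "rx": 0.3, "ry": 0, "rz": 0}, {"tx": 0.0055, "ty": 0.0035, "tz": -0.034, "rx": 0.3, "ry": 0, "rz": 0}, {"tx": 0.0055, "ty": 0.003, "tz": -0.034, "rx": 0.3, "ry": 0, "rz": 0}, {"tx": 0.0055, "ty": 0.003, "tz": -0.034, "rx": 0.3, "ry": 0, "rz": 0}, {"tx": 0.0055, "ty": 0.003, "tz": -0.034, "rx": 0.3, "ry": 0, "rz": 0}, {"tx": 0.0055, "ty": 0.0025, "tz": -0.034, "rx": 0.3, "ry": 0, "rz": 0}, {"tx": 0.0055, "ty": 0.0025, "tz": -0.034, "rx": 0.3, "ry": 0, "rz": 0}, {"tx": 0.0055, "ty": 0.0025, "tz": -0.034, "rx": 0.3, "ry": 0, "rz": 0}, {"tx": 0.0055, "ty": 0.002, "tz": -0.034, "rx": 0.3, "ry": 0, "rz": 0}, {"tx": 0.0055, "ty": 0.002, "tz": -0.03, "rx": 0.3, "ry": 0, "rz": 0}, {"tx": 0, "ty": 0, "tz": 0, "rx": 0, "ry": 0, "rz": 0}]' --gripper 0.1

```text
clock: 12.7
tool_pos: [0.4446, -0.1339, 0.0936]
tcp_rot: [-0.496, 0.5, 0.49, 0.514]
wrist_force: [-0.1, 1.1, 0.1]
gripper_width: 0.448
```

```bash
python3 look.py w11; python3 - <<'E'
from h import *
plan((.438,-.159,.035),90,n=3)
E
```

```text
12.7 [ 0.4446 -0.1339  0.0936] [-0.02 -0.02 -0.03  0.    0.    0.01 -0.04] [ 0.019  0.007 -1.   ]
3 dh 1.5 [{"tx": 0.0195, "ty": 0.0025, "tz": -0.0092, "rx": -0.51, "ry": 0.48, "rz": 1.09}, {"tx": 0.0196, "ty": 0.0022, "tz": -0.009, "rx": -0.5, "ry": 0, "rz": 0}, {"tx": 0.0196, "ty": 0.0023, "tz": -0.009, "rx": -0.5, "ry": 0, "rz": 0}]
```

View pics/w11.png

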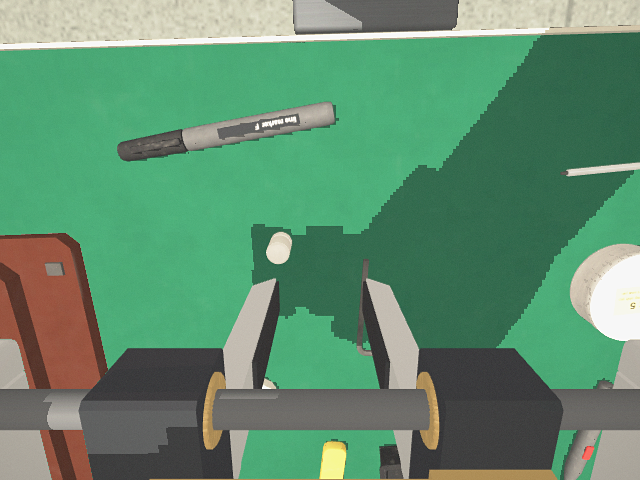

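```bash
python3 - <<'E'
from h import *
a=np.load("w11.npz"); im={k:a[k] for k in a.files}; st=dict(tcp_rot=a["st_rot"],tool_pos=a["st_pos"])
for n,p,z in [("posttop",(277,254),.026),("foot",(281,240),.002),("key",(365,262),.0)]: print(n,w(im,*p,z,st).round(4))
E
```

```text
posttop [ 0.4386 -0.1605  0.026 ]
foot [ 0.4368 -0.16    0.002 ]
key [ 0.4555 -0.1016  0.    ]
```

Request:
drive_tool --series '[{"tx": 0.008, "ty": 0.004, "tz": -0.013, "rx": -0.5, "ry": 0.5, "rz": 1}, {"tx": 0.008, "ty": 0.003, "tz": -0.012, "rx": -0.5, "ry": 0, "rz": 0}, {"tx": 0, "ty": 0.0, "tz": 0, "rx": 0, "ry": 0, "rz": 0}]'

```text
clock: 13.05
tool_pos: [0.438, -0.1564, 0.0773]
tcp_rot: [-0.5, 0.501, 0.499, 0.501]
wrist_force: [0.7, -0.1, 0.3]
gripper_width: 0.449
```

```bash
python3 - <<'E'
from h import *
plan((.438,-.159,.033),90,n=3)
E
```

```text
3 dh 0.2 [{"tx": 0.0148, "ty": 0.0, "tz": -0.0008, "rx": -0.07, "ry": -0.05, "rz": 0.05}, {"tx": 0.0148, "ty": 0.0, "tz": -0.0009, "rx": -0.07, "ry": 0, "rz": 0}, {"tx": 0.0148, "ty": 0.0, "tz": -0.0009, "rx": -0.07, "ry": 0, "rz": 0}]
```

Request:
drive_tool --series '[{"tx": 0.015, "ty": 0, "tz": -0.0015, "rx": 0, "ry": 0, "rz": 0}, {"tx": 0.015, "ty": 0, "tz": -0.0015, "rx": 0, "ry": 0, "rz": 0}, {"tx": 0.012, "ty": 0.0, "tz": 0, "rx": 0, "ry": 0, "rz": 0}, {"tx": 0, "ty": 0.0, "tz": 0, "rx": 0, "ry": 0, "rz": 0}]'

```text
clock: 13.45
tool_pos: [0.4394, -0.1569, 0.0343]
tcp_rot: [0.501, -0.5, -0.5, -0.5]
wrist_force: [0.9, 0.3, 0.8]
gripper_width: 0.449
```

```bash
python3 look.py w12
```

```text
13.45 [ 0.4394 -0.1569  0.0343] [-0.01 -0.02  0.01 -0.01  0.01  0.02 -0.01] [ 0.001 -0.001 -1.   ]
```

View pics/w12.png

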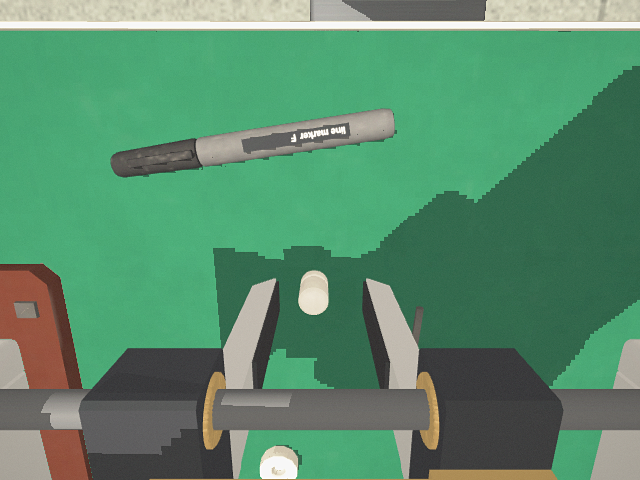

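Request:
drive_tool --series '[{"tx": 0, "ty": 0.001, "tz": -0.003, "rx": 0, "ry": 0, "rz": 0}, {"tx": 0, "ty": 0, "tz": 0, "rx": 0, "ry": 0, "rz": 0}, {"tx": 0, "ty": 0.0, "tz": 0, "rx": 0, "ry": 0, "rz": 0}, {"tx": 0, "ty": 0.0, "tz": 0, "rx": 0, "ry": 0, "rz": 0}, {"tx": 0, "ty": 0.0, "tz": 0, "rx": 0, "ry": 0, "rz": 0}, {"tx": 0, "ty": 0.0, "tz": 0, "rx": 0, "ry": 0, "rz": 0}]' --gripper 1

```text
clock: 14.1
tool_pos: [0.44, -0.16, 0.0371]
tcp_rot: [0.502, -0.499, -0.499, -0.5]
wrist_force: [0.4, -0.1, -0.8]
gripper_width: 0.144
```

```bash
python3 - <<'E'
from h import *
plan((.476,.21,.12),92.2,n=11)
E
```

```text
11 dh 2.1 [{"tx": -0.0076, "ty": -0.0034, "tz": 0.0336, "rx": -0.19, "ry": -0.08, "rz": 0.25}, {"tx": -0.0075, "ty": -0.0034, "tz": 0.0336, "rx": -0.19, "ry": 0, "rz": 0}, {"tx": -0.0075, "ty": -0.0035, "tz": 0.0336, "rx": -0.19, "ry": 0, "rz": 0}, {"tx": -0.0075, "ty": -0.0037, "tz": 0.0336, "rx": -0.19, "ry": 0, "rz": 0}, {"tx": -0.0075, "ty": -0.0038, "tz": 0.0336, "rx": -0.19, "ry": 0, "rz": 0}, {"tx": -0.0075, "ty": -0.0039, "tz": 0.0336, "rx": -0.19, "ry": 0, "rz": 0}, {"tx": -0.0075, "ty": -0.004, "tz": 0.0336, "rx": -0.19, "ry": 0, "rz": 0}, {"tx": -0.0075, "ty": -0.0041, "tz": 0.0335, "rx": -0.19, "ry": 0, "rz": 0}, {"tx": -0.0075, "ty": -0.0042, "tz": 0.0335, "rx": -0.19, "ry": 0, "rz": 0}, {"tx": -0.0075, "ty": -0.0043, "tz": 0.0335, "rx": -0.19, "ry": 0, "rz": 0}, {"tx": -0.0075, "ty": -0.0045, "tz": 0.0335, "rx": -0.19, "ry": 0, "rz": 0}]
```

Request:
drive_tool --series '[{"tx": -0.03, "ty": -0.003, "tz": 0.015, "rx": -0.2, "ry": 0, "rz": 0.2}, {"tx": -0.03, "ty": -0.0035, "tz": 0.033, "rx": -0.2, "ry": 0, "rz": 0}, {"tx": -0.02, "ty": -0.0035, "tz": 0.034, "rx": -0.2, "ry": 0, "rz": 0}, {"tx": 0, "ty": -0.004, "tz": 0.034, "rx": -0.2, "ry": 0, "rz": 0}, {"tx": 0, "ty": -0.004, "tz": 0.034, "rx": -0.2, "ry": 0, "rz": 0}, {"tx": 0, "ty": -0.004, "tz": 0.034, "rx": -0.2, "ry": 0, "rz": 0}, {"tx": 0, "ty": -0.004, "tz": 0.034, "rx": -0.2, "ry": 0, "rz": 0}, {"tx": 0, "ty": -0.004, "tz": 0.034, "rx": -0.2, "ry": 0, "rz": 0}, {"tx": 0, "ty": -0.004, "tz": 0.034, "rx": -0.2, "ry": 0, "rz": 0}, {"tx": 0, "ty": -0.0045, "tz": 0.034, "rx": -0.2, "ry": 0, "rz": 0}, {"tx": 0.01, "ty": -0.0045, "tz": 0.034, "rx": -0.2, "ry": 0, "rz": 0}, {"tx": 0, "ty": 0, "tz": 0, "rx": 0, "ry": 0, "rz": 0}]'

```text
clock: 15.3
tool_pos: [0.4772, 0.2091, 0.1109]
tcp_rot: [0.51, -0.49, -0.509, -0.492]
wrist_force: [-0.6, -0.0, 0.5]
gripper_width: 0.145
```

```bash
python3 look.py w13; python3 - <<'E'
from h import *
plan((.476,.21,.06),92.2,n=3)
E
```

```text
15.3 [0.4772 0.2091 0.1109] [ 0.03 -0.04  0.05  0.02  0.01  0.02  0.03] [ 0.004  0.001 -1.   ]
3 dh 0.2 [{"tx": 0.0171, "ty": 0.0005, "tz": 0.0011, "rx": -0.06, "ry": -0.01, "rz": 0.22}, {"tx": 0.0171, "ty": 0.0005, "tz": 0.0011, "rx": -0.06, "ry": 0, "rz": 0}, {"tx": 0.0171, "ty": 0.0005, "tz": 0.0011, "rx": -0.06, "ry": 0, "rz": 0}]
```

View pics/w13.png

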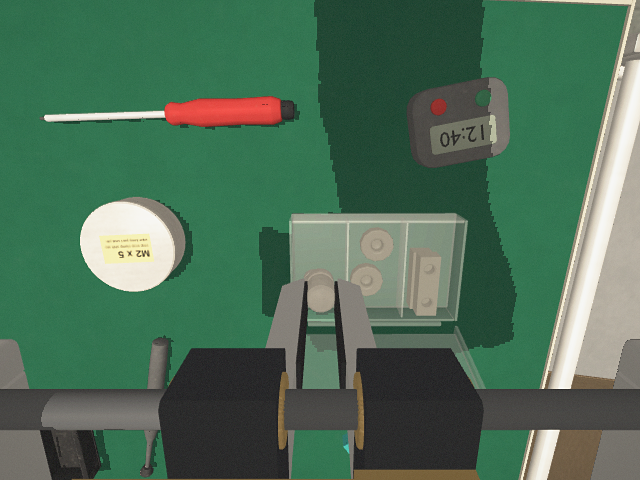

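Request:
drive_tool --series '[{"tx": 0.02, "ty": 0.0005, "tz": 0.001, "rx": 0, "ry": 0, "rz": 0.2}, {"tx": 0.02, "ty": 0.0005, "tz": 0.001, "rx": 0, "ry": 0, "rz": 0}, {"tx": 0.016, "ty": 0.0005, "tz": 0.001, "rx": 0, "ry": 0, "rz": 0}, {"tx": 0, "ty": 0, "tz": 0.0, "rx": 0, "ry": 0, "rz": 0}]'

```text
clock: 15.75
tool_pos: [0.4768, 0.2062, 0.0548]
tcp_rot: [0.509, -0.492, -0.507, -0.492]
wrist_force: [0.1, -0.3, -0.1]
gripper_width: 0.146
```

```bash
python3 - <<'E'
from h import *
plan((.476,.21,.042),92.2,n=2)
E
```

```text
2 dh 0.4 [{"tx": 0.0064, "ty": 0.0004, "tz": 0.0019, "rx": -0.19, "ry": -0.06, "rz": 0.1}, {"tx": 0.0064, "ty": 0.0004, "tz": 0.0019, "rx": -0.19, "ry": 0, "rz": 0}]
```

Request:
drive_tool --series '[{"tx": 0.006, "ty": 0, "tz": 0.003, "rx": 0, "ry": 0, "rz": 0}, {"tx": 0.007, "ty": 0, "tz": 0.002, "rx": 0, "ry": 0, "rz": 0}, {"tx": 0, "ty": 0, "tz": 0.0, "rx": 0, "ry": 0, "rz": 0}]'

```text
clock: 16.05
tool_pos: [0.4777, 0.2102, 0.0427]
tcp_rot: [0.508, -0.492, -0.506, -0.493]
wrist_force: [-0.2, -0.2, 0.2]
gripper_width: 0.145
```

```bash
python3 - <<'E'
from h import *
im=arm.get_image("scene");save(im,"s14.png",(150,190,330,370),3)
s=arm.get_state();print(np.round(s["tool_pos"],4))
E
```

```text
[0.4779 0.2102 0.0431]
```

View pics/s14.png

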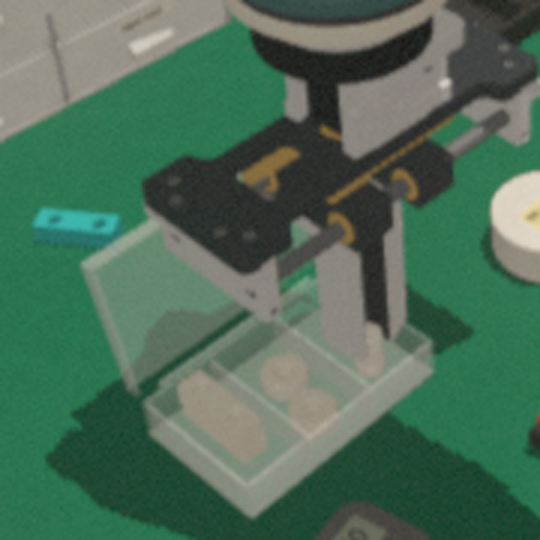

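Request:
drive_tool --series '[{"tx": 0.002, "ty": 0, "tz": 0.0, "rx": 0, "ry": 0, "rz": 0}, {"tx": 0, "ty": 0, "tz": 0.0, "rx": 0, "ry": 0, "rz": 0}]'

```text
clock: 16.3
tool_pos: [0.4783, 0.2103, 0.0416]
tcp_rot: [0.509, -0.491, -0.506, -0.494]
wrist_force: [0.3, 0.5, -0.1]
gripper_width: 0.143
```

Request:
drive_tool --series '[{"tx": 0, "ty": 0, "tz": 0.0, "rx": 0, "ry": 0, "rz": 0}, {"tx": 0, "ty": 0, "tz": 0.0, "rx": 0, "ry": 0, "rz": 0}, {"tx": -0.03, "ty": 0, "tz": 0.0, "rx": 0, "ry": 0, "rz": 0}, {"tx": -0.04, "ty": 0, "tz": 0.0, "rx": 0, "ry": 0, "rz": 0}, {"tx": -0.03, "ty": 0, "tz": 0.0, "rx": 0, "ry": 0, "rz": 0}]' --gripper 0.5

```text
clock: 16.8
tool_pos: [0.4759, 0.2092, 0.1416]
tcp_rot: [0.508, -0.494, -0.507, -0.491]
wrist_force: [0.3, 0.6, 0.3]
gripper_width: 0.249
```

```bash
python3 look.py w15; python3 - <<'E'
from h import *
plan((.545,-.17,.13),0,n=12)
E
```

```text
16.8 [0.4759 0.2092 0.1416] [-0.07 -0.43  0.07 -0.21  0.12  0.65 -0.1 ] [-0.001 -0.004 -1.   ]
12 dh -91.7 [{"tx": 0.0014, "ty": -0.0047, "tz": -0.0318, "rx": 7.64, "ry": -0.05, "rz": 0.2}, {"tx": 0.0013, "ty": -0.0089, "tz": -0.0309, "rx": 7.64, "ry": 0, "rz": 0}, {"tx": 0.0013, "ty": -0.0129, "tz": -0.0295, "rx": 7.64, "ry": 0, "rz": 0}, {"tx": 0.0013, "ty": -0.0167, "tz": -0.0275, "rx": 7.64, "ry": 0, "rz": 0}, {"tx": 0.0013, "ty": -0.0202, "tz": -0.025, "rx": 7.64, "ry": 0, "rz": 0}, {"tx": 0.0013, "ty": -0.0234, "tz": -0.0221, "rx": 7.64, "ry": 0, "rz": 0}, {"tx": 0.0013, "ty": -0.0261, "tz": -0.0188, "rx": 7.64, "ry": 0, "rz": 0}, {"tx": 0.0013, "ty": -0.0284, "tz": -0.0152, "rx": 7.64, "ry": 0, "rz": 0}, {"tx": 0.0013, "ty": -0.0301, "tz": -0.0113, "rx": 7.64, "ry": 0, "rz": 0}, {"tx": 0.0013, "ty": -0.0314, "tz": -0.0072, "rx": 7.64, "ry": 0, "rz": 0}, {"tx": 0.0013, "ty": -0.032, "tz": -0.0029, "rx": 7.64, "ry": 0, "rz": 0}, {"tx": 0.0013, "ty": -0.0321, "tz": 0.0013, "rx": 7.64, "ry": 0, "rz": 0}]
```

View pics/w15.png

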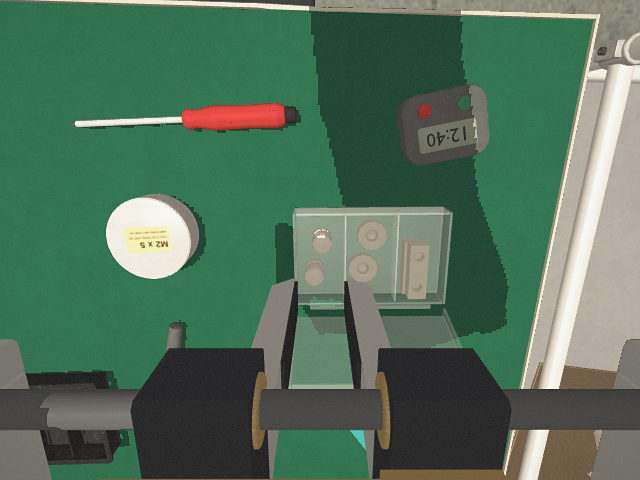

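Request:
drive_tool --series '[{"tx": 0.001, "ty": -0.0045, "tz": -0.032, "rx": 7.4, "ry": 0, "rz": 0.2}, {"tx": 0.0015, "ty": -0.009, "tz": -0.031, "rx": 7.4, "ry": 0, "rz": 0}, {"tx": 0.0015, "ty": -0.013, "tz": -0.0295, "rx": 7.4, "ry": 0, "rz": 0}, {"tx": 0.0015, "ty": -0.0165, "tz": -0.0275, "rx": 7.4, "ry": 0, "rz": 0}, {"tx": 0.0015, "ty": -0.02, "tz": -0.025, "rx": 7.4, "ry": 0, "rz": 0}, {"tx": 0.0015, "ty": -0.0235, "tz": -0.022, "rx": 7.4, "ry": 0, "rz": 0}, {"tx": 0.0015, "ty": -0.026, "tz": -0.019, "rx": 7.4, "ry": 0, "rz": 0}, {"tx": 0.0015, "ty": -0.0285, "tz": -0.015, "rx": 7.4, "ry": 0, "rz": 0}, {"tx": 0.0015, "ty": -0.03, "tz": -0.011, "rx": 7.4, "ry": 0, "rz": 0}, {"tx": 0.0015, "ty": -0.031, "tz": -0.007, "rx": 7.4, "ry": 0, "rz": 0}, {"tx": 0.0015, "ty": -0.032, "tz": -0.003, "rx": 7, "ry": 0, "rz": 0}, {"tx": 0, "ty": 0, "tz": 0, "rx": 0, "ry": 0, "rz": 0}]' --gripper 0.1

```text
clock: 18.05
tool_pos: [0.5432, -0.1498, 0.1316]
tcp_rot: [-0.046, 0.703, 0.047, 0.709]
wrist_force: [0.1, 0.1, -0.1]
gripper_width: 0.453
```

```bash
python3 look.py w16; python3 - <<'E'
from h import *
plan((.559,-.182,.08),0,n=2)
E
```

```text
18.05 [ 0.5432 -0.1498  0.1316] [-0.03 -0.02 -0.05  0.02  0.01 -0.    0.02] [ 0.008  0.002 -1.   ]
2 dh -7.8 [{"tx": 0.0257, "ty": -0.0181, "tz": 0.0053, "rx": 3.92, "ry": 0.47, "rz": -0.13}, {"tx": 0.0257, "ty": -0.0177, "tz": 0.0067, "rx": 3.92, "ry": 0, "rz": 0}]
```

View pics/w16.png

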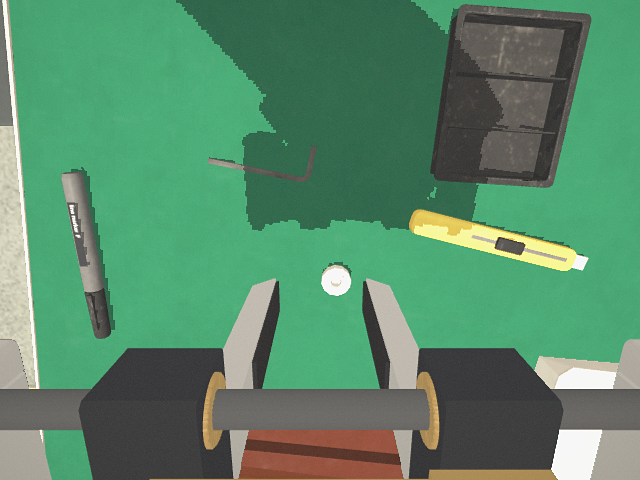

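```bash
python3 - <<'E'
from h import *
a=np.load("w16.npz"); im={k:a[k] for k in a.files}; st=dict(tcp_rot=a["st_rot"],tool_pos=a["st_pos"])
for n,p,z in [("pad",(336,280),.01),("plate",(330,432),.02),("cutter",(412,222),.01)]: print(n,w(im,*p,z,st).round(4), w(im,*p,None,st).round(4))
plan((.559,-.184,.08),0,n=2)
E
```

```text
pad [ 0.56   -0.1813  0.01  ] [ 0.5607 -0.1838  0.0037]
plate [ 0.5739 -0.3188  0.02  ] [ 0.5751 -0.3254  0.0126]
cutter [ 0.6109 -0.1268  0.01  ] [ 0.6111 -0.1269  0.0094]
2 dh -7.8 [{"tx": 0.0257, "ty": -0.0191, "tz": 0.0052, "rx": 3.92, "ry": 0.47, "rz": -0.13}, {"tx": 0.0257, "ty": -0.0187, "tz": 0.0067, "rx": 3.92, "ry": 0, "rz": 0}]
```

Request:
drive_tool --series '[{"tx": 0.025, "ty": -0.017, "tz": 0.006, "rx": 4, "ry": 0.5, "rz": 0}, {"tx": 0.025, "ty": -0.017, "tz": 0.007, "rx": 4, "ry": 0, "rz": 0}, {"tx": 0, "ty": 0.0, "tz": 0, "rx": 0, "ry": 0, "rz": 0}]'

```text
clock: 18.4
tool_pos: [0.5612, -0.1776, 0.0801]
tcp_rot: [0.002, 0.707, 0.001, 0.707]
wrist_force: [-1.2, 1.3, 0.3]
gripper_width: 0.45
```

```bash
python3 - <<'E'
from h import *
plan((.5597,-.182,.019),0,n=3)
E
```

```text
3 dh 0.0 [{"tx": 0.0204, "ty": -0.0015, "tz": -0.0005, "rx": -0.01, "ry": 0.05, "rz": -0.24}, {"tx": 0.0204, "ty": -0.0015, "tz": -0.0005, "rx": -0.01, "ry": 0, "rz": 0}, {"tx": 0.0204, "ty": -0.0015, "tz": -0.0005, "rx": -0.01, "ry": 0, "rz": 0}]
```

Request:
drive_tool --series '[{"tx": 0.02, "ty": -0.002, "tz": -0.0005, "rx": 0, "ry": 0, "rz": -0.2}, {"tx": 0.02, "ty": -0.002, "tz": -0.0005, "rx": 0, "ry": 0, "rz": 0}, {"tx": 0.018, "ty": -0.001, "tz": 0, "rx": 0, "ry": 0, "rz": 0}, {"tx": 0, "ty": 0.0, "tz": 0, "rx": 0, "ry": 0, "rz": 0}]'

```text
clock: 18.8
tool_pos: [0.5612, -0.1775, 0.0217]
tcp_rot: [-0.003, 0.706, 0.005, 0.708]
wrist_force: [-0.1, 0.7, 0.2]
gripper_width: 0.45
```

```bash
python3 - <<'E'
from h import *
s=arm.get_state();print(np.round(s["tool_pos"],4))
plan((.5597,-.182,.0185),0,n=1)
E
```

```text
[ 0.5612 -0.1775  0.0217]
1 dh -0.7 [{"tx": 0.0032, "ty": -0.0045, "tz": -0.0016, "rx": 0.7, "ry": 0.11, "rz": -0.17}]
```

Request:
drive_tool --series '[{"tx": 0.0035, "ty": -0.006, "tz": -0.0015, "rx": 0.5, "ry": 0, "rz": 0}, {"tx": 0, "ty": -0.001, "tz": 0, "rx": 0, "ry": 0, "rz": 0}]'

```text
clock: 19.0
tool_pos: [0.5604, -0.1835, 0.0197]
tcp_rot: [-0.001, 0.706, 0.003, 0.708]
wrist_force: [-0.2, -0.3, 0.6]
gripper_width: 0.45
```

Request:
drive_tool --series '[{"tx": 0.0005, "ty": 0, "tz": 0, "rx": 0, "ry": 0, "rz": 0}, {"tx": 0.0005, "ty": 0, "tz": 0, "rx": 0, "ry": 0, "rz": 0}, {"tx": 0.0005, "ty": 0.0, "tz": 0, "rx": 0, "ry": 0, "rz": 0}, {"tx": 0.0005, "ty": 0.0, "tz": 0, "rx": 0, "ry": 0, "rz": 0}]' --gripper 1

```text
clock: 19.4
tool_pos: [0.5616, -0.1835, 0.0203]
tcp_rot: [-0.001, 0.705, 0.004, 0.709]
wrist_force: [-4.6, 2.3, 8.6]
gripper_width: 0.239
```

```bash
python3 look.py w17; python3 - <<'E'
from h import *
plan((.4865,.248,.12),2.2,n=12)
E
```

```text
19.4 [ 0.5616 -0.1835  0.0203] [ 0. -0. -0.  0. -0. -0.  0.] [ 0.006  0.003 -1.   ]
12 dh 1.8 [{"tx": -0.0082, "ty": 0.036, "tz": -0.0059, "rx": -0.15, "ry": 0.37, "rz": -0.19}, {"tx": -0.0083, "ty": 0.036, "tz": -0.0059, "rx": -0.15, "ry": 0, "rz": 0}, {"tx": -0.0083, "ty": 0.036, "tz": -0.0058, "rx": -0.15, "ry": 0, "rz": 0}, {"tx": -0.0083, "ty": 0.0361, "tz": -0.0057, "rx": -0.15, "ry": 0, "rz": 0}, {"tx": -0.0083, "ty": 0.0361, "tz": -0.0056, "rx": -0.15, "ry": 0, "rz": 0}, {"tx": -0.0083, "ty": 0.0361, "tz": -0.0055, "rx": -0.15, "ry": 0, "rz": 0}, {"tx": -0.0083, "ty": 0.0361, "tz": -0.0054, "rx": -0.15, "ry": 0, "rz": 0}, {"tx": -0.0083, "ty": 0.0361, "tz": -0.0053, "rx": -0.15, "ry": 0, "rz": 0}, {"tx": -0.0083, "ty": 0.0361, "tz": -0.0052, "rx": -0.15, "ry": 0, "rz": 0}, {"tx": -0.0083, "ty": 0.0361, "tz": -0.0051, "rx": -0.15, "ry": 0, "rz": 0}, {"tx": -0.0083, "ty": 0.0361, "tz": -0.0051, "rx": -0.15, "ry": 0, "rz": 0}, {"tx": -0.0083, "ty": 0.0362, "tz": -0.005, "rx": -0.15, "ry": 0, "rz": 0}]
```

View pics/w17.png

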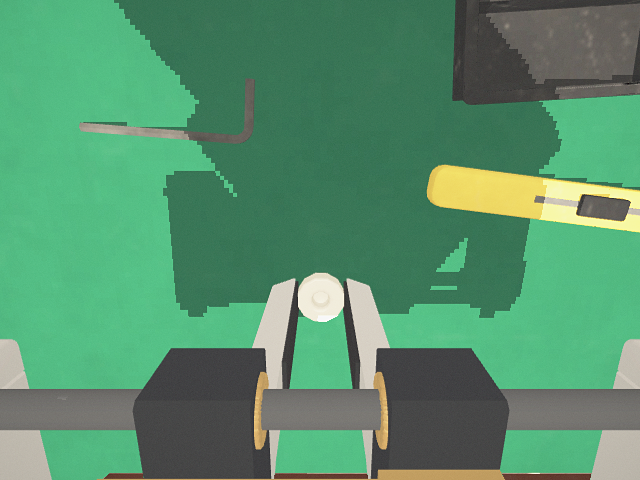

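Request:
drive_tool --series '[{"tx": -0.035, "ty": 0.015, "tz": -0.003, "rx": 0, "ry": 0.4, "rz": -0.2}, {"tx": -0.035, "ty": 0.036, "tz": -0.006, "rx": -0.2, "ry": 0, "rz": 0}, {"tx": -0.03, "ty": 0.036, "tz": -0.006, "rx": -0.2, "ry": 0, "rz": 0}, {"tx": 0, "ty": 0.037, "tz": -0.006, "rx": -0.2, "ry": 0, "rz": 0}, {"tx": 0, "ty": 0.037, "tz": -0.006, "rx": -0.2, "ry": 0, "rz": 0}, {"tx": 0, "ty": 0.037, "tz": -0.006, "rx": -0.2, "ry": 0, "rz": 0}, {"tx": 0, "ty": 0.037, "tz": -0.006, "rx": -0.2, "ry": 0, "rz": 0}, {"tx": 0, "ty": 0.037, "tz": -0.006, "rx": -0.2, "ry": 0, "rz": 0}, {"tx": 0, "ty": 0.037, "tz": -0.006, "rx": -0.2, "ry": 0, "rz": 0}, {"tx": 0, "ty": 0.037, "tz": -0.006, "rx": -0.2, "ry": 0, "rz": 0}, {"tx": 0, "ty": 0.037, "tz": -0.006, "rx": -0.2, "ry": 0, "rz": 0}, {"tx": 0, "ty": 0.03, "tz": -0.006, "rx": -0.2, "ry": 0, "rz": 0}]'

```text
clock: 20.65
tool_pos: [0.4807, 0.2397, 0.126]
tcp_rot: [-0.014, 0.706, 0.015, 0.708]
wrist_force: [1.9, 0.2, -0.0]
gripper_width: 0.243
```

```bash
python3 look.py w18; python3 - <<'E'
from h import *
plan((.4865,.248,.08),2.2,n=3)
E
```

```text
20.65 [0.4807 0.2397 0.126 ] [-0.47  0.08 -0.08 -0.15  0.    0.05 -0.55] [ 0.003  0.001 -1.   ]
3 dh -0.4 [{"tx": 0.0153, "ty": 0.0009, "tz": 0.0025, "rx": 0.13, "ry": 0.14, "rz": -0.16}, {"tx": 0.0153, "ty": 0.001, "tz": 0.0025, "rx": 0.13, "ry": 0, "rz": 0}, {"tx": 0.0153, "ty": 0.001, "tz": 0.0025, "rx": 0.13, "ry": 0, "rz": 0}]
```

View pics/w18.png

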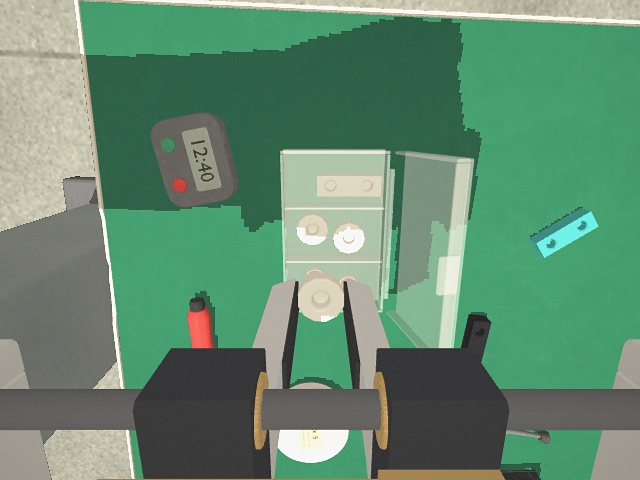

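Request:
drive_tool --series '[{"tx": 0.0, "ty": 0, "tz": 0.003, "rx": 0, "ry": 0, "rz": 0}, {"tx": 0.022, "ty": 0.0, "tz": 0.003, "rx": 0, "ry": 0, "rz": 0}, {"tx": 0.02, "ty": 0.0, "tz": 0.0, "rx": 0, "ry": 0, "rz": 0}, {"tx": 0, "ty": 0.0, "tz": 0, "rx": 0, "ry": 0, "rz": 0}]'

```text
clock: 21.1
tool_pos: [0.4863, 0.2457, 0.0835]
tcp_rot: [-0.015, 0.705, 0.018, 0.708]
wrist_force: [-0.8, 0.9, 0.7]
gripper_width: 0.247
```

```bash
python3 - <<'E'
from h import *
a=np.load("w18.npz"); im={k:a[k] for k in a.files}; st=dict(tcp_rot=a["st_rot"],tool_pos=a["st_pos"])
for n,p,z in [("front",(312,229),.012),("stock",(348,238),.012),("strip1",(331,185),.026),("strip2",(366,185),.026),("lid",(471,160),.1)]: print(n,w(im,*p,z,st).round(4))
im=arm.get_image("scene");save(im,"s19.png",(150,190,330,370),3)
plan((.4865,.248,.036),2.2,n=3)
E
```

```text
front [0.4734 0.2499 0.012 ]
stock [0.5007 0.244  0.012 ]
strip1 [0.4855 0.2851 0.026 ]
strip2 [0.5095 0.2861 0.026 ]
lid [0.55   0.3099 0.1   ]
3 dh -0.5 [{"tx": 0.0162, "ty": 0.0007, "tz": -0.0002, "rx": 0.17, "ry": 0.31, "rz": -0.25}, {"tx": 0.0162, "ty": 0.0007, "tz": -0.0001, "rx": 0.17, "ry": 0, "rz": 0}, {"tx": 0.0162, "ty": 0.0007, "tz": -0.0001, "rx": 0.17, "ry": 0, "rz": 0}]
```

View pics/s19.png

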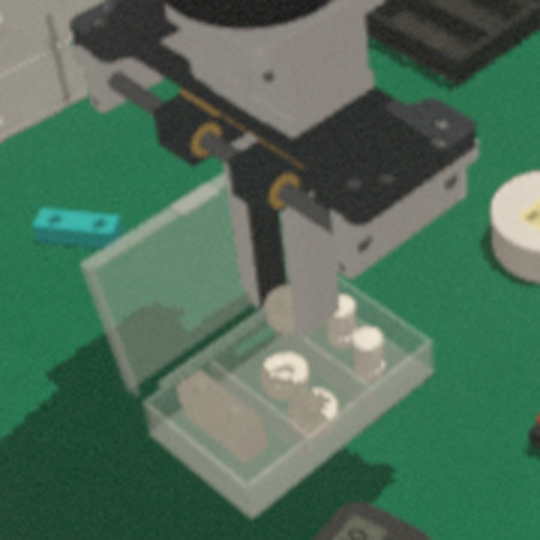

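Request:
drive_tool --series '[{"tx": 0.016, "ty": 0.001, "tz": 0.0, "rx": 0, "ry": 0.3, "rz": -0.2}, {"tx": 0.014, "ty": 0.001, "tz": 0, "rx": 0, "ry": 0, "rz": 0}, {"tx": 0, "ty": 0.0, "tz": 0.0, "rx": 0, "ry": 0, "rz": 0}]'

```text
clock: 21.45
tool_pos: [0.4884, 0.2473, 0.0547]
tcp_rot: [-0.015, 0.706, 0.017, 0.708]
wrist_force: [-0.1, -0.4, -0.3]
gripper_width: 0.24
```

```bash
python3 - <<'E'
from h import *
im=arm.get_image("scene");save(im,"s20.png",(150,190,330,370),3)
plan((.487,.247,.036),2.2,n=2)
E
```

```text
2 dh -0.4 [{"tx": 0.0097, "ty": -0.0001, "tz": -0.0009, "rx": 0.2, "ry": 0.14, "rz": -0.12}, {"tx": 0.0097, "ty": -0.0001, "tz": -0.0008, "rx": 0.2, "ry": 0, "rz": 0}]
```

View pics/s20.png

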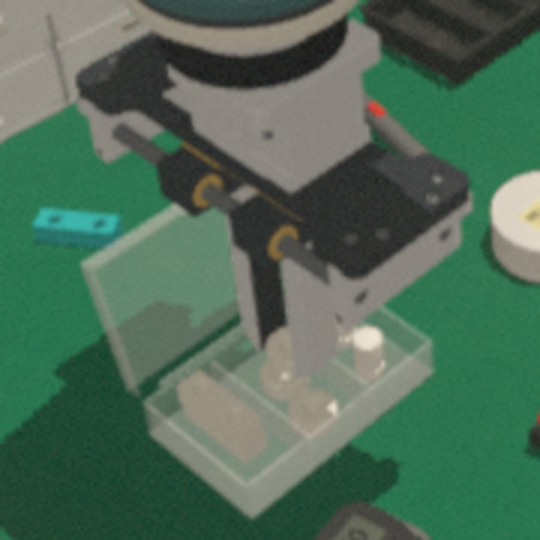

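Request:
drive_tool --series '[{"tx": 0.01, "ty": 0, "tz": -0.001, "rx": 0, "ry": 0.1, "rz": 0}, {"tx": 0.009, "ty": 0, "tz": -0.001, "rx": 0, "ry": 0, "rz": 0}, {"tx": 0, "ty": 0.0, "tz": 0.0, "rx": 0, "ry": 0, "rz": 0}]'

```text
clock: 21.8
tool_pos: [0.4869, 0.2474, 0.0356]
tcp_rot: [-0.015, 0.706, 0.017, 0.707]
wrist_force: [-0.7, -1.0, 0.3]
gripper_width: 0.243
```

```bash
python3 - <<'E'
from h import *
im=arm.get_image("scene");save(im,"s21.png",(150,190,330,370),3)
plan((.487,.247,.036),2.2,n=1)
E
```

```text
1 dh -0.4 [{"tx": 0.0001, "ty": -0.0004, "tz": -0.0002, "rx": 0.39, "ry": 0.11, "rz": -0.17}]
```

View pics/s21.png

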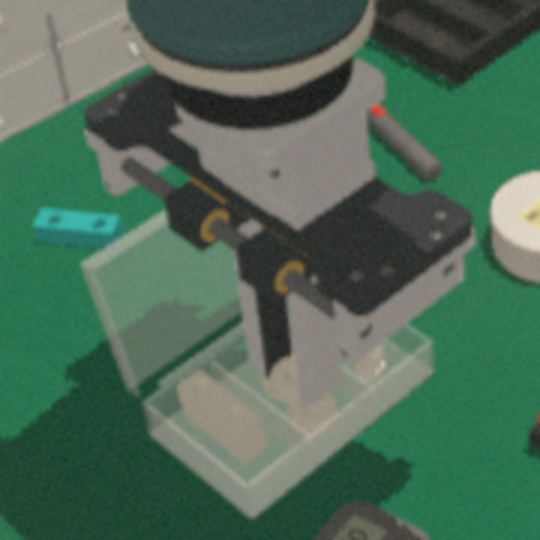

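Everything is clear, with no contact force, so I release here and lift.

Request:
drive_tool --series '[{"tx": 0.0015, "ty": 0, "tz": 0.0, "rx": 0, "ry": 0, "rz": 0}, {"tx": 0, "ty": 0, "tz": 0.0, "rx": 0, "ry": 0, "rz": 0}, {"tx": -0.03, "ty": 0, "tz": 0.0, "rx": 0, "ry": 0, "rz": 0}, {"tx": -0.04, "ty": 0, "tz": 0.0, "rx": 0, "ry": 0, "rz": 0}, {"tx": -0.04, "ty": 0, "tz": 0.0, "rx": 0, "ry": 0, "rz": 0}]' --gripper 0.38

```text
clock: 22.35
tool_pos: [0.485, 0.2457, 0.1441]
tcp_rot: [-0.016, 0.708, 0.015, 0.705]
wrist_force: [0.3, 0.0, 0.0]
gripper_width: 0.307
```

```bash
python3 look.py w22; python3 - <<'E'
from h import *
im=arm.get_image("scene");save(im,"s22.png",(150,190,330,370),3)
E
```

```text
22.35 [0.485  0.2457 0.1441] [-0.3  -0.59  0.32 -0.28  0.45  0.8  -0.36] [-0.004 -0.002 -1.   ]
```

View pics/w22.png

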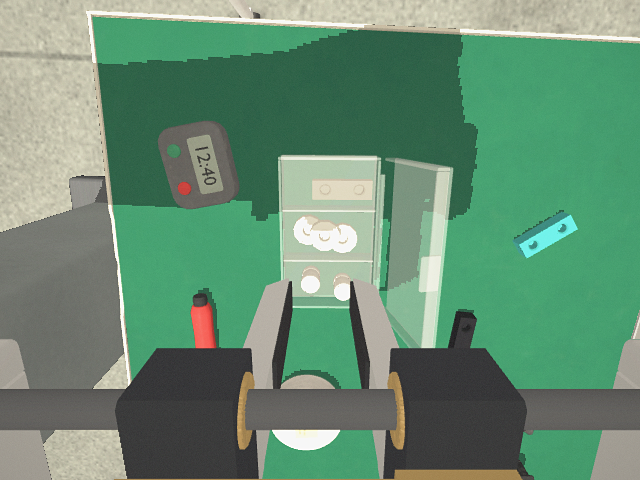

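View pics/s22.png

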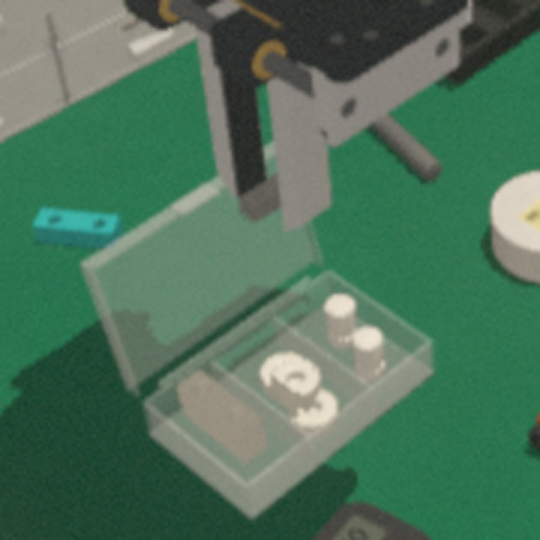

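```bash
python3 - <<'E'
from h import *
plan((.605,.25,.155),2.2,n=4)
E
```

```text
4 dh -0.4 [{"tx": -0.0018, "ty": -0.0005, "tz": 0.0294, "rx": 0.09, "ry": 0.12, "rz": -0.17}, {"tx": -0.0018, "ty": -0.0005, "tz": 0.0294, "rx": 0.09, "ry": 0, "rz": 0}, {"tx": -0.0018, "ty": -0.0005, "tz": 0.0294, "rx": 0.09, "ry": 0, "rz": 0}, {"tx": -0.0018, "ty": -0.0004, "tz": 0.0294, "rx": 0.09, "ry": 0, "rz": 0}]
```

Request:
drive_tool --series '[{"tx": 0, "ty": 0, "tz": 0.028, "rx": 0, "ry": 0, "rz": 0}, {"tx": 0, "ty": 0, "tz": 0.03, "rx": 0, "ry": 0, "rz": 0}, {"tx": 0, "ty": 0, "tz": 0.03, "rx": 0, "ry": 0, "rz": 0}, {"tx": 0, "ty": 0, "tz": 0.026, "rx": 0, "ry": 0, "rz": 0}, {"tx": 0, "ty": 0, "tz": 0, "rx": 0, "ry": 0, "rz": 0}]' --gripper 1

```text
clock: 22.95
tool_pos: [0.6047, 0.254, 0.1494]
tcp_rot: [-0.015, 0.706, 0.019, 0.708]
wrist_force: [-0.5, -0.1, 0.5]
gripper_width: 0.003
```

```bash
python3 look.py w23; python3 - <<'E'
from h import *
im=arm.get_image("scene");save(im,"s23.png",(150,190,330,370),3)
a=np.load("w23.npz")
plan((.605,.25,.092),2.2,n=3)
E
```

```text
22.95 [0.6047 0.254  0.1494] [-0.01 -0.02 -0.01  0.05  0.01 -0.01 -0.01] [ 0.004  0.007 -1.   ]
3 dh -0.6 [{"tx": 0.0191, "ty": -0.0016, "tz": 0.0008, "rx": 0.2, "ry": 0.14, "rz": -0.41}, {"tx": 0.0191, "ty": -0.0015, "tz": 0.0008, "rx": 0.19, "ry": 0, "rz": 0}, {"tx": 0.0191, "ty": -0.0015, "tz": 0.0008, "rx": 0.19, "ry": 0, "rz": 0}]
```

View pics/w23.png

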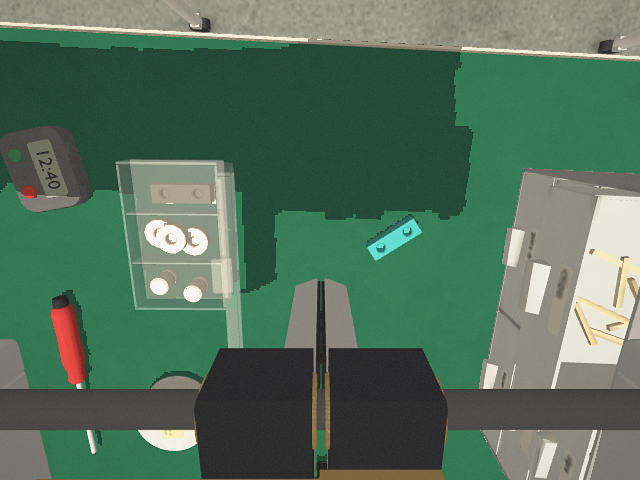

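View pics/s23.png

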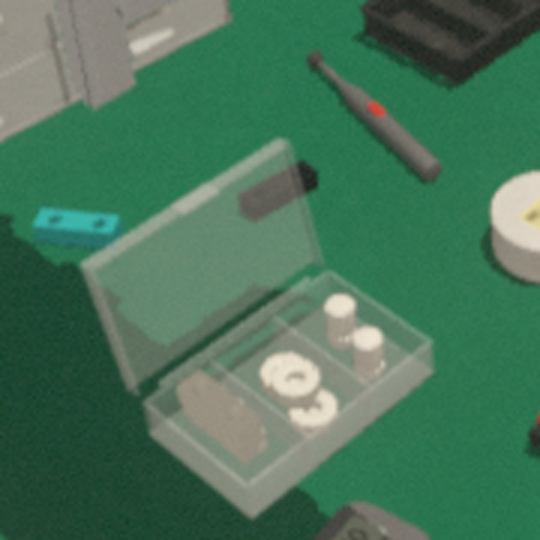

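```bash
python3 - <<'E'
from h import *
a=np.load("w23.npz"); im={k:a[k] for k in a.files}; st=dict(tcp_rot=a["st_rot"],tool_pos=a["st_pos"])
for p in [(528,175),(575,200),(600,330),(500,340),(238,175),(225,165),(230,300)]: print(p,w(im,*p,None,st).round(3))
E
```

```text
(528, 175) [0.764 0.31  0.012]
(575, 200) [0.733 0.307 0.117]
(600, 330) [0.784 0.221 0.094]
(500, 340) [0.764 0.169 0.018]
(238, 175) [0.536 0.298 0.002]
(225, 165) [0.538 0.31  0.053]
(230, 300) [0.55  0.234 0.098]
```

Request:
drive_tool --series '[{"tx": 0.02, "ty": -0.002, "tz": 0, "rx": 0, "ry": 0, "rz": -0.4}, {"tx": 0.02, "ty": -0.002, "tz": 0, "rx": 0, "ry": 0, "rz": 0}, {"tx": 0.016, "ty": 0, "tz": -0.005, "rx": 0, "ry": 0, "rz": 0}, {"tx": 0, "ty": 0, "tz": -0.02, "rx": 0, "ry": 0, "rz": 0}, {"tx": 0, "ty": 0, "tz": -0.02, "rx": 0, "ry": 0, "rz": 0}]'

```text
clock: 23.55
tool_pos: [0.5537, 0.2486, 0.0913]
tcp_rot: [-0.017, 0.706, 0.018, 0.708]
wrist_force: [2.6, 1.1, 1.5]
gripper_width: 0.005
```

Request:
drive_tool --series '[{"tx": 0, "ty": 0, "tz": -0.015, "rx": 0, "ry": 0, "rz": 0}, {"tx": 0, "ty": 0, "tz": -0.015, "rx": 0, "ry": 0, "rz": 0}, {"tx": 0, "ty": 0, "tz": -0.015, "rx": 0, "ry": 0, "rz": 0}]'

```text
clock: 23.85
tool_pos: [0.504, 0.2468, 0.0916]
tcp_rot: [-0.017, 0.706, 0.019, 0.708]
wrist_force: [1.9, -0.1, 0.5]
gripper_width: 0.0
```

```bash
python3 - <<'E'
from h import *
im=arm.get_image("scene");save(im,"s24.png",(150,190,330,370),3)
s=arm.get_state();print(np.round(s["tool_pos"],4))
E
```

```text
[0.5017 0.2469 0.0913]
```

View pics/s24.png

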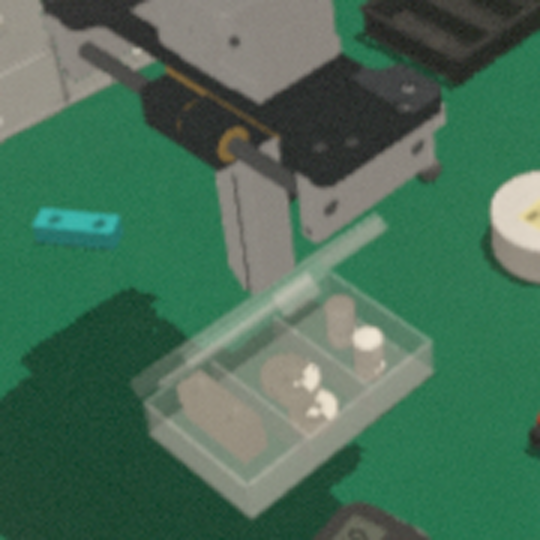

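Lid is moving well past vertical. I push on a little and it should fall shut.

Request:
drive_tool --series '[{"tx": 0, "ty": 0, "tz": -0.012, "rx": 0, "ry": 0, "rz": 0}, {"tx": 0, "ty": 0, "tz": -0.012, "rx": 0, "ry": 0, "rz": 0}, {"tx": 0, "ty": 0, "tz": -0.012, "rx": 0, "ry": 0, "rz": 0}, {"tx": 0, "ty": 0, "tz": 0, "rx": 0, "ry": 0, "rz": 0}, {"tx": 0, "ty": 0, "tz": 0, "rx": 0, "ry": 0, "rz": 0}]'

```text
clock: 24.4
tool_pos: [0.4615, 0.2459, 0.0921]
tcp_rot: [-0.018, 0.706, 0.021, 0.707]
wrist_force: [-0.0, -0.0, -0.1]
gripper_width: 0.005
```

```bash
python3 - <<'E'
from h import *
im=arm.get_image("scene");save(im,"s25.png",(150,190,330,370),3)
s=arm.get_state();print(np.round(s["tool_pos"],4))
plan((.462,.248,.062),2.2,n=2)
E
```

```text
[0.4615 0.2459 0.092 ]
2 dh -0.9 [{"tx": 0.015, "ty": 0.001, "tz": 0.0003, "rx": 0.47, "ry": 0.06, "rz": -0.24}, {"tx": 0.015, "ty": 0.0011, "tz": 0.0003, "rx": 0.47, "ry": 0, "rz": 0}]
```

View pics/s25.png

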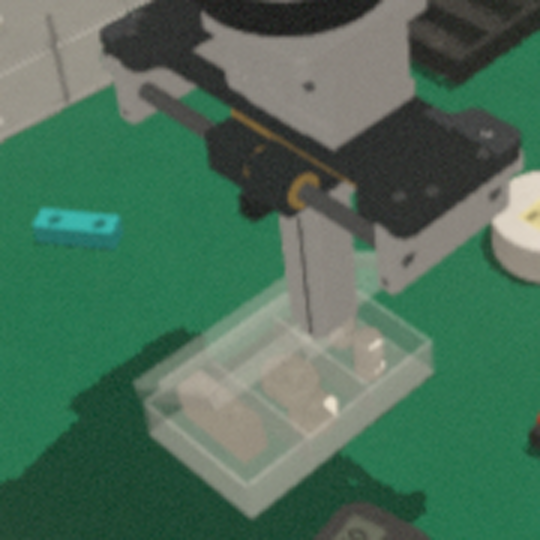

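```bash
python3 look.py w26;  python3 - <<'E'
from h import *
im=arm.get_image("scene");save(im,"s26.png",(160,230,310,350),4)
E
```

```text
24.45 [0.4615 0.2459 0.092 ] [ 0.01  0.01  0.   -0.01 -0.    0.    0.  ] [ 0.001  0.004 -1.   ]
```

View pics/w26.png

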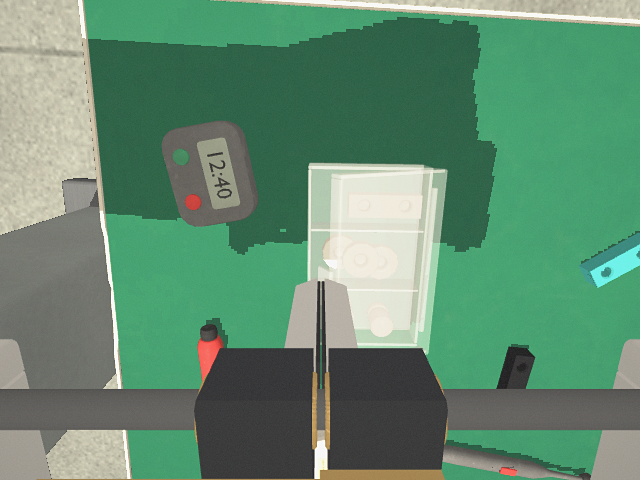

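View pics/s26.png

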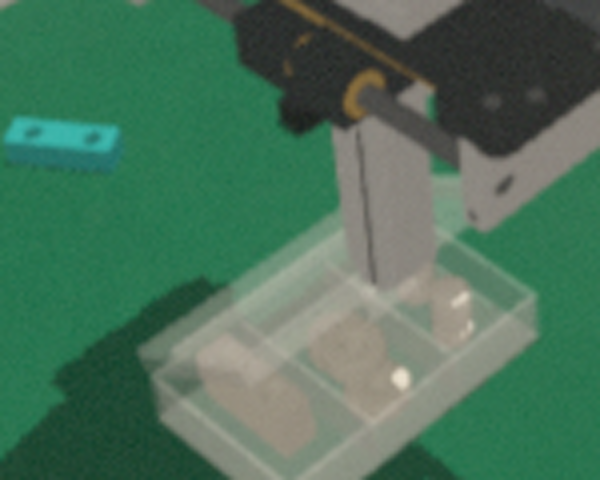

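Request:
drive_tool --series '[{"tx": 0, "ty": 0, "tz": 0, "rx": 0, "ry": 0, "rz": 0}, {"tx": 0, "ty": 0, "tz": 0, "rx": 0, "ry": 0, "rz": 0}]'

```text
clock: 24.75
tool_pos: [0.4626, 0.2454, 0.0917]
tcp_rot: [-0.018, 0.706, 0.02, 0.707]
wrist_force: [0.4, 0.2, 1.1]
gripper_width: 0.007
```

```bash
python3 look.py w27;  python3 - <<'E'
from h import *
for f in ["w26","w27"]:
    a=np.load(f+".npz"); im={k:a[k] for k in a.files}; st=dict(tcp_rot=a["st_rot"],tool_pos=a["st_pos"])
    for p in [(335,180),(345,185),(380,172),(440,172),(436,200)]: print(f,p,w(im,*p,None,st).round(3))
E
```

```text
24.75 [0.4626 0.2454 0.0917] [ 0.  0.  0. -0.  0.  0.  0.] [ 0.001  0.004 -1.   ]
w26 (335, 180) [0.464 0.304 0.07 ]
w26 (345, 185) [0.469 0.303 0.073]
w26 (380, 172) [0.487 0.308 0.059]
w26 (440, 172) [0.524 0.308 0.039]
w26 (436, 200) [0.524 0.293 0.039]
w27 (335, 180) [0.465 0.304 0.071]
w27 (345, 185) [0.47  0.302 0.071]
w27 (380, 172) [0.488 0.308 0.061]
w27 (440, 172) [0.526 0.308 0.037]
w27 (436, 200) [0.525 0.292 0.038]
```

View pics/w27.png

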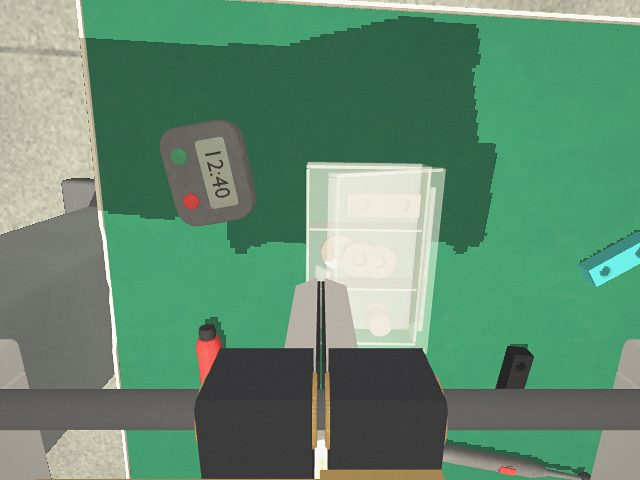

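Request:
drive_tool --series '[{"tx": 0.008, "ty": 0, "tz": 0.002, "rx": 0, "ry": 0, "rz": 0}, {"tx": 0.008, "ty": 0, "tz": 0, "rx": 0, "ry": 0, "rz": 0}]'

```text
clock: 25.0
tool_pos: [0.4577, 0.2455, 0.0742]
tcp_rot: [-0.019, 0.712, 0.021, 0.702]
wrist_force: [-46.0, -2.9, 25.7]
gripper_width: 0.004
```

```bash
python3 look.py w28;  python3 - <<'E'
from h import *
for f in ["w28"]:
    a=np.load(f+".npz"); im={k:a[k] for k in a.files}; st=dict(tcp_rot=a["st_rot"],tool_pos=a["st_pos"])
    for p in [(325,180),(335,185),(345,185),(380,172),(440,172),(436,200)]: print(f,p,w(im,*p,None,st).round(3))
im=arm.get_image("scene");save(im,"s28.png",(160,230,310,350),4)
E
```

```text
25.0 [0.4577 0.2455 0.0742] [ 0.06  0.13 -0.11  0.07 -0.11 -0.11  0.08] [-0.014  0.002 -1.   ]
w28 (325, 180) [0.455 0.304 0.054]
w28 (335, 185) [0.46  0.303 0.059]
w28 (345, 185) [0.465 0.303 0.057]
w28 (380, 172) [0.483 0.308 0.042]
w28 (440, 172) [0.515 0.309 0.035]
w28 (436, 200) [0.513 0.295 0.04 ]
```

View pics/s28.png

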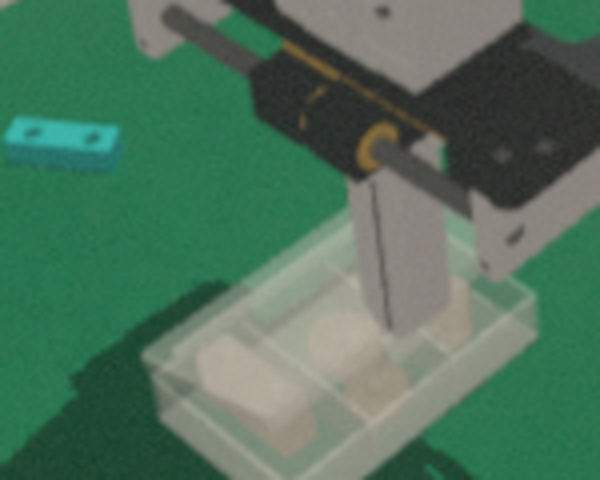

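View pics/w28.png

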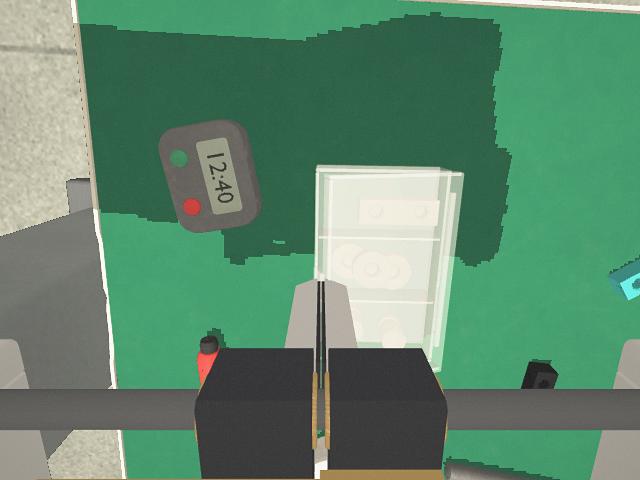

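Request:
drive_tool --series '[{"tx": -0.006, "ty": 0, "tz": -0.002, "rx": 0, "ry": 0, "rz": 0}, {"tx": -0.015, "ty": 0, "tz": -0.004, "rx": 0, "ry": 0, "rz": 0}, {"tx": -0.02, "ty": 0, "tz": 0, "rx": 0, "ry": 1, "rz": 0}, {"tx": -0.02, "ty": 0, "tz": 0, "rx": 0, "ry": 0, "rz": 0}]'

```text
clock: 25.5
tool_pos: [0.4497, 0.2438, 0.1338]
tcp_rot: [-0.021, 0.721, 0.019, 0.693]
wrist_force: [0.7, -0.3, 1.1]
gripper_width: 0.008
```

```bash
python3 look.py w29;  python3 - <<'E'
from h import *
im=arm.get_image("scene");save(im,"s29.png",(160,230,310,350),4)
s=arm.get_state(); print(s["wrist_force"])
E
```

```text
25.5 [0.4497 0.2438 0.1338] [-0.16 -0.32  0.16 -0.14  0.26  0.4  -0.21] [-0.039 -0.004 -0.999]
[ 0.47557223  0.26164511 -1.9544528 ]
```

View pics/s29.png

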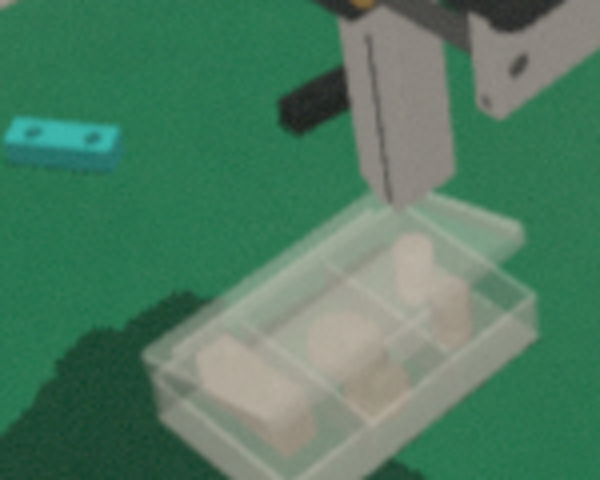

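View pics/w29.png

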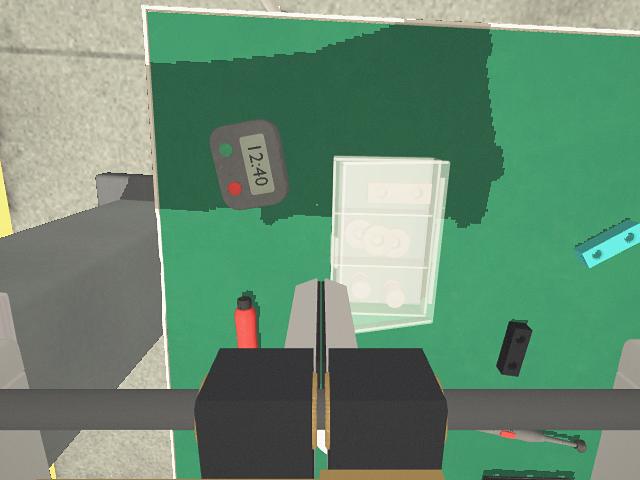

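Request:
drive_tool --series '[{"tx": 0, "ty": 0, "tz": 0, "rx": 0, "ry": -2, "rz": 0}, {"tx": 0, "ty": 0, "tz": 0, "rx": 0, "ry": -1, "rz": 0}, {"tx": 0, "ty": 0, "tz": 0, "rx": 0, "ry": 0, "rz": 0}]'

```text
clock: 25.9
tool_pos: [0.4517, 0.2447, 0.1364]
tcp_rot: [-0.019, 0.699, 0.021, 0.714]
wrist_force: [0.2, -0.1, -1.3]
gripper_width: 0.006
```

```bash
python3 look.py w30;  python3 - <<'E'
from h import *
im=arm.get_image("scene");save(im,"s30.png",(160,230,310,350),4)
for f,pts in [("w29",[(340,170),(336,250),(345,325),(380,200)]),("w30",[(340,170),(336,250),(345,325),(380,200)])]:
    a=np.load(f+".npz"); im={k:a[k] for k in a.files}; st=dict(tcp_rot=a["st_rot"],tool_pos=a["st_pos"])
    for p in pts: print(f,p,w(im,*p,None,st).round(3))
E
```

```text
25.9 [0.4517 0.2447 0.1364] [ 0.   -0.    0.   -0.01 -0.    0.01  0.  ] [ 0.021  0.004 -1.   ]
w29 (340, 170) [0.455 0.301 0.051]
w29 (336, 250) [0.456 0.249 0.055]
w29 (345, 325) [0.459 0.254 0.164]
w29 (380, 200) [0.482 0.283 0.05 ]
w30 (340, 170) [0.462 0.303 0.057]
w30 (336, 250) [0.463 0.25  0.055]
w30 (345, 325) [0.459 0.255 0.168]
w30 (380, 200) [0.49  0.284 0.047]
```

View pics/s30.png

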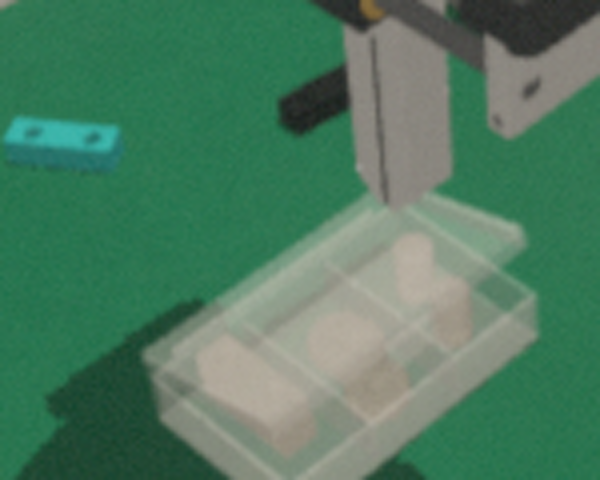

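View pics/w30.png

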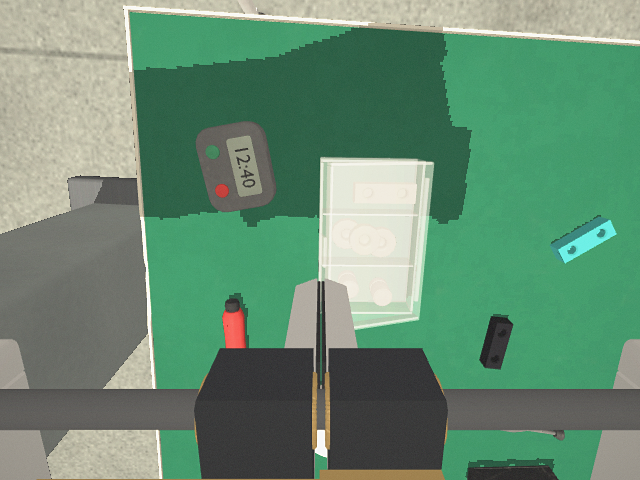

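Request:
drive_tool --series '[{"tx": -0.02, "ty": -0.03, "tz": -0.03, "rx": 0, "ry": 0, "rz": 0}, {"tx": -0.02, "ty": -0.035, "tz": -0.03, "rx": 0, "ry": 0, "rz": 0}, {"tx": 0, "ty": -0.035, "tz": -0.02, "rx": 0, "ry": 0, "rz": 0}, {"tx": 0, "ty": 0, "tz": 0, "rx": 0, "ry": 0, "rz": 0}]'

```text
clock: 26.4
tool_pos: [0.3743, 0.1365, 0.1732]
tcp_rot: [-0.021, 0.701, 0.019, 0.712]
wrist_force: [0.0, 0.9, -0.3]
gripper_width: 0.005
```

```bash
python3 look.py w31;  python3 - <<'E'
from h import *
im=arm.get_image("scene");save(im,"s31.png",(160,230,310,350),5);np.savez("s31.npz",**im)
im=arm.get_image("top");save(im,"t31.png",(160,200,280,290),6);np.savez("t31.npz",**im)
E
```

```text
26.4 [0.3743 0.1365 0.1732] [-0.01  0.03 -0.05 -0.07 -0.03  0.01 -0.01] [ 0.015 -0.003 -1.   ]
```

View pics/s31.png

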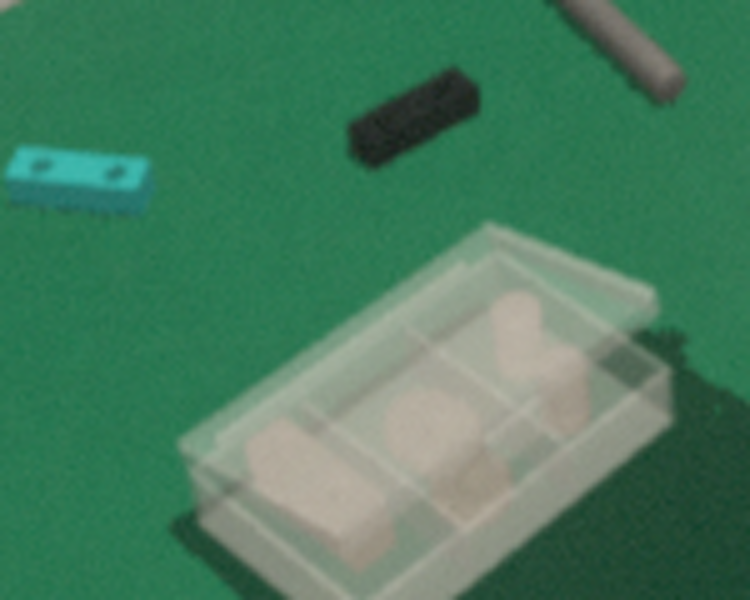

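View pics/w31.png

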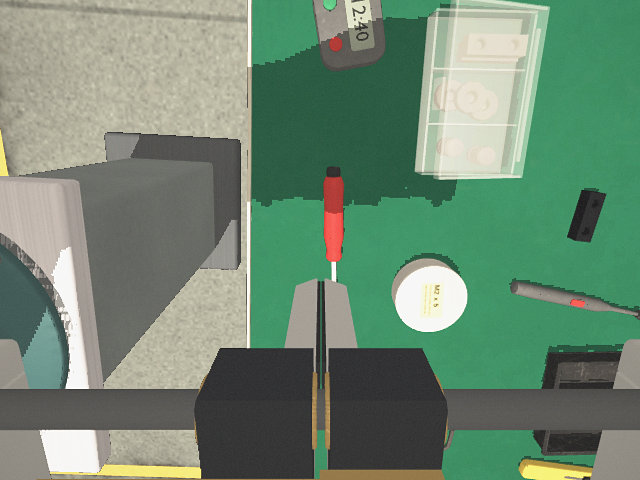

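View pics/t31.png

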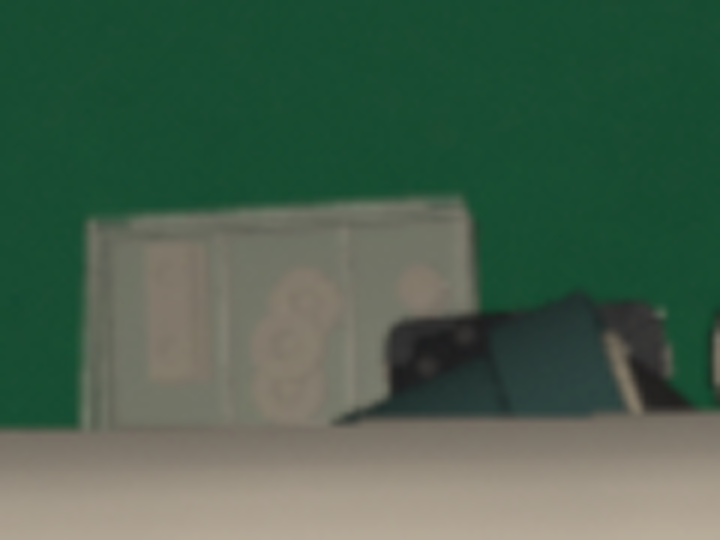

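```bash
python3 - <<'E'
from h import *
for f,poly in [("w26",[(340,180),(425,172),(412,330),(360,330)]),("w30",[(326,165),(420,165),(405,310),(350,315)]),("w31",[(435,10),(540,15),(515,170),(425,165)])]:
    a=np.load(f+".npz"); im={k:a[k] for k in a.files}; st=dict(tcp_rot=a["st_rot"],tool_pos=a["st_pos"])
    m=np.zeros((480,640),np.uint8); cv2.fillPoly(m,[np.array(poly)],1)
    P=[]
    for v,u in zip(*np.nonzero(m)):
        if im["range_z"][v,u]>0: P.append(w(im,u,v,None,st))
    P=np.array(P); 
    # case coords
    c=np.array([.4895,.2488]);yaw=np.radians(2.1)
    x=(P[:,0]-c[0])*np.cos(yaw)+(P[:,1]-c[1])*np.sin(yaw); y=-(P[:,0]-c[0])*np.sin(yaw)+(P[:,1]-c[1])*np.cos(yaw)
    for y0 in (-.04,0,.04):
      print(f,"y",y0,[(round(b,3),round(float(np.median(P[(abs(x-b)<.004)&(abs(y-y0)<.018),2])),4)) for b in np.arange(-.04,.045,.01) if ((abs(x-b)<.004)&(abs(y-y0)<.018)).sum()>5])
E
```

```text
w26 y -0.04 [(np.float64(-0.01), 0.0657), (np.float64(0.0), 0.0612), (np.float64(0.01), 0.055), (np.float64(0.02), 0.0485), (np.float64(0.03), 0.044)]
w26 y 0 [(np.float64(-0.01), 0.0672), (np.float64(0.0), 0.0616), (np.float64(0.01), 0.0552), (np.float64(0.02), 0.0487), (np.float64(0.03), 0.044)]
w26 y 0.04 [(np.float64(-0.02), 0.0728), (np.float64(-0.01), 0.068), (np.float64(0.0), 0.0615), (np.float64(0.01), 0.055), (np.float64(0.02), 0.0487), (np.float64(0.03), 0.044)]
w30 y -0.04 [(np.float64(-0.02), 0.0523), (np.float64(-0.01), 0.05), (np.float64(0.0), 0.047), (np.float64(0.01), 0.044), (np.float64(0.02), 0.0409), (np.float64(0.03), 0.0385)]
w30 y 0 [(np.float64(-0.03), 0.1433), (np.float64(-0.02), 0.053), (np.float64(-0.01), 0.05), (np.float64(0.0), 0.047), (np.float64(0.01), 0.0438), (np.float64(0.02), 0.0409), (np.float64(0.03), 0.0386)]
w30 y 0.04 [(np.float64(-0.03), 0.0555), (np.float64(-0.02), 0.0531), (np.float64(-0.01), 0.05), (np.float64(0.0), 0.047), (np.float64(0.01), 0.0439), (np.float64(0.02), 0.0408), (np.float64(0.03), 0.0384)]
w31 y -0.04 [(np.float64(-0.03), 0.0527), (np.float64(-0.02), 0.051), (np.float64(-0.01), 0.0486), (np.float64(0.0), 0.0458), (np.float64(0.01), 0.0431), (np.float64(0.02), 0.0402), (np.float64(0.03), 0.0377)]
w31 y 0 [(np.float64(-0.04), 0.0454), (np.float64(-0.03), 0.0532), (np.float64(-0.02), 0.0512), (np.float64(-0.01), 0.0485), (np.float64(0.0), 0.0459), (np.float64(0.01), 0.043), (np.float64(0.02), 0.0403), (np.float64(0.03), 0.0376)]
w31 y 0.04 [(np.float64(-0.04), 0.0245), (np.float64(-0.03), 0.0522), (np.float64(-0.02), 0.0509), (np.float64(-0.01), 0.0486), (np.float64(0.0), 0.0458), (np.float64(0.01), 0.043), (np.float64(0.02), 0.0403), (np.float64(0.03), 0.0375)]
```

```bash
python3 - <<'E'
from h import *
plan((.462,.248,.12),2.2,n=8)
E
```

```text
8 dh -1.2 [{"tx": 0.0068, "ty": 0.0129, "tz": 0.0113, "rx": 0.15, "ry": 1.01, "rz": 0.27}, {"tx": 0.0067, "ty": 0.0129, "tz": 0.0114, "rx": 0.15, "ry": 0, "rz": 0}, {"tx": 0.0067, "ty": 0.0129, "tz": 0.0114, "rx": 0.15, "ry": 0, "rz": 0}, {"tx": 0.0067, "ty": 0.0129, "tz": 0.0113, "rx": 0.15, "ry": 0, "rz": 0}, {"tx": 0.0067, "ty": 0.0129, "tz": 0.0113, "rx": 0.15, "ry": 0, "rz": 0}, {"tx": 0.0067, "ty": 0.013, "tz": 0.0113, "rx": 0.15, "ry": 0, "rz": 0}, {"tx": 0.0067, "ty": 0.013, "tz": 0.0112, "rx": 0.15, "ry": 0, "rz": 0}, {"tx": 0.0067, "ty": 0.013, "tz": 0.0112, "rx": 0.15, "ry": 0, "rz": 0}]
```

Request:
drive_tool --series '[{"tx": 0.007, "ty": 0.013, "tz": 0.0115, "rx": 0.1, "ry": 1, "rz": 0.3}, {"tx": 0.007, "ty": 0.013, "tz": 0.0115, "rx": 0.1, "ry": 0, "rz": 0}, {"tx": 0.007, "ty": 0.013, "tz": 0.0115, "rx": 0.1, "ry": 0, "rz": 0}, {"tx": 0.007, "ty": 0.013, "tz": 0.0115, "rx": 0.1, "ry": 0, "rz": 0}, {"tx": 0.007, "ty": 0.013, "tz": 0.0115, "rx": 0.1, "ry": 0, "rz": 0}, {"tx": 0.007, "ty": 0.013, "tz": 0.0115, "rx": 0.1, "ry": 0, "rz": 0}, {"tx": 0.007, "ty": 0.013, "tz": 0.0115, "rx": 0.1, "ry": 0, "rz": 0}, {"tx": 0.005, "ty": 0.013, "tz": 0.0105, "rx": 0.1, "ry": 0, "rz": 0}, {"tx": 0, "ty": 0, "tz": 0, "rx": 0, "ry": 0, "rz": 0}, {"tx": 0, "ty": 0, "tz": 0, "rx": 0, "ry": 0, "rz": 0}]'

```text
clock: 27.55
tool_pos: [0.4686, 0.2613, 0.1103]
tcp_rot: [-0.022, 0.709, 0.016, 0.705]
wrist_force: [0.4, -0.1, 0.1]
gripper_width: 0.002
```

```bash
cat > lid.py <<'E'
from h import *
st=arm.get_state()
im=arm.get_image("scene"); R=np.array(im["R"]);t=np.array(im["t"])
c=np.array([.4895,.2488]);yaw=np.radians(2.1)
import sys
save(im,sys.argv[1]+".png",(160,230,310,350),4)
rows=[]
for y0 in (.045,.03,.015):
    o=[]
    for xc in (.02,0,-.02,-.03):
        # find height: search z such that the surface reading agrees
        best=None
        for z in np.arange(.02,.1,.001):
            q=np.r_[c+[xc*np.cos(yaw)-y0*np.sin(yaw),xc*np.sin(yaw)+y0*np.cos(yaw)],z]
            k=R@q+t;u=im["fx"]*k[0]/k[2]+im["cx"];v=im["fy"]*k[1]/k[2]+im["cy"]
            e=abs(np.median(im["range_z"][int(v)-1:int(v)+2,int(u)-1:int(u)+2])-k[2])
            if best is None or e<best[0]: best=(e,z)
        o.append((xc,round(best[1],3)))
    print(y0,o)
print(st["clock"],np.round(st["tool_pos"],4),np.round(st["wrist_force"],1))
E
python3 lid.py s32; python3 look.py w32; python3 - <<'E'
from h import *
plan((.462,.248,.08),2.2,n=3)
E
```

```text
0.045 [(0.02, np.float64(0.038)), (0, np.float64(0.043)), (-0.02, np.float64(0.047)), (-0.03, np.float64(0.048))]
0.03 [(0.02, np.float64(0.039)), (0, np.float64(0.042)), (-0.02, np.float64(0.046)), (-0.03, np.float64(0.048))]
0.015 [(0.02, np.float64(0.038)), (0, np.float64(0.043)), (-0.02, np.float64(0.046)), (-0.03, np.float64(0.049))]
27.55 [0.4686 0.2613 0.1103] [ 0.4 -0.1  0.1]
27.6 [0.4686 0.2614 0.1105] [-0.   -0.03  0.01  0.01  0.    0.    0.  ] [-0.005 -0.007 -1.   ]
3 dh -0.9 [{"tx": 0.0103, "ty": -0.0042, "tz": -0.0023, "rx": 0.3, "ry": -0.3, "rz": 0.38}, {"tx": 0.0103, "ty": -0.0043, "tz": -0.0024, "rx": 0.3, "ry": 0, "rz": 0}, {"tx": 0.0103, "ty": -0.0043, "tz": -0.0024, "rx": 0.3, "ry": 0, "rz": 0}]
```

View pics/s32.png

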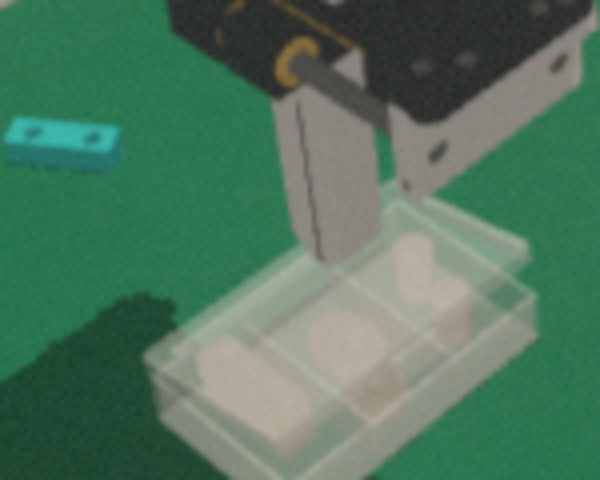

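View pics/w32.png

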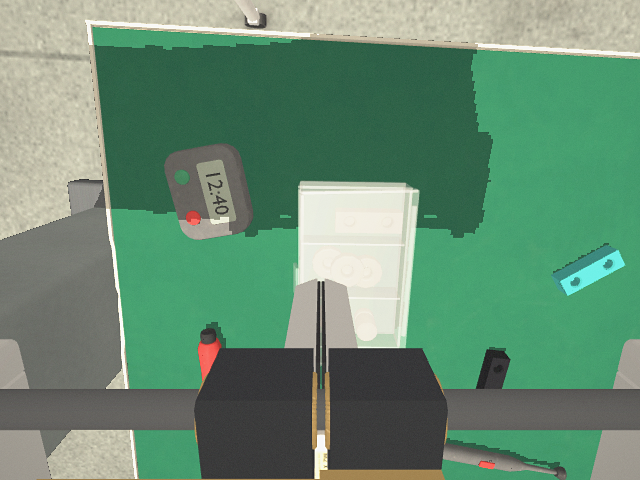

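Request:
drive_tool --series '[{"tx": 0, "ty": -0.004, "tz": -0.003, "rx": 0.5, "ry": 0, "rz": 0.3}, {"tx": 0, "ty": -0.004, "tz": -0.003, "rx": 0.4, "ry": 0, "rz": 0}, {"tx": 0, "ty": -0.004, "tz": 0, "rx": 0, "ry": 0, "rz": 0}, {"tx": 0, "ty": 0, "tz": 0, "rx": 0, "ry": 0, "rz": 0}, {"tx": 0, "ty": 0, "tz": 0, "rx": 0, "ry": 0, "rz": 0}, {"tx": 0, "ty": 0, "tz": 0, "rx": 0, "ry": 0, "rz": 0}, {"tx": 0, "ty": 0, "tz": 0, "rx": 0, "ry": 0, "rz": 0}, {"tx": 0, "ty": 0, "tz": 0, "rx": 0, "ry": 0, "rz": 0}, {"tx": 0, "ty": 0, "tz": 0, "rx": 0, "ry": 0, "rz": 0}, {"tx": 0, "ty": 0, "tz": 0, "rx": 0, "ry": 0, "rz": 0}, {"tx": 0, "ty": 0, "tz": 0, "rx": 0, "ry": 0, "rz": 0}, {"tx": 0, "ty": 0, "tz": 0, "rx": 0, "ry": 0, "rz": 0}]'

```text
clock: 28.85
tool_pos: [0.4623, 0.2472, 0.1119]
tcp_rot: [-0.012, 0.709, 0.013, 0.705]
wrist_force: [1.0, -0.9, -0.4]
gripper_width: 0.004
```

Request:
drive_tool --series '[{"tx": 0.01, "ty": 0, "tz": 0, "rx": 0, "ry": 0, "rz": 0}, {"tx": 0.01, "ty": 0, "tz": 0, "rx": 0, "ry": 0, "rz": 0}, {"tx": 0.008, "ty": 0, "tz": 0, "rx": 0, "ry": 0, "rz": 0}, {"tx": 0, "ty": 0, "tz": 0, "rx": 0, "ry": 0, "rz": 0}, {"tx": 0, "ty": 0, "tz": 0, "rx": 0, "ry": 0, "rz": 0}, {"tx": 0, "ty": 0, "tz": 0, "rx": 0, "ry": 0, "rz": 0}, {"tx": 0, "ty": 0, "tz": 0, "rx": 0, "ry": 0, "rz": 0}, {"tx": 0, "ty": 0, "tz": 0, "rx": 0, "ry": 0, "rz": 0}, {"tx": 0, "ty": 0, "tz": 0, "rx": 0, "ry": 0, "rz": 0}, {"tx": 0, "ty": 0, "tz": 0, "rx": 0, "ry": 0, "rz": 0}, {"tx": 0, "ty": 0, "tz": 0, "rx": 0, "ry": 0, "rz": 0}, {"tx": 0, "ty": 0, "tz": 0, "rx": 0, "ry": 0, "rz": 0}]'

```text
clock: 30.05
tool_pos: [0.4621, 0.2471, 0.0814]
tcp_rot: [-0.013, 0.709, 0.013, 0.705]
wrist_force: [-0.3, 0.0, -0.6]
gripper_width: 0.005
```

```bash
python3 lid.py s33; python3 - <<'E'
from h import *
plan((.460,.248,.06),2.2,n=2)
E
```

```text
0.045 [(0.02, np.float64(0.035)), (0, np.float64(0.036)), (-0.02, np.float64(0.037)), (-0.03, np.float64(0.038))]
0.03 [(0.02, np.float64(0.035)), (0, np.float64(0.036)), (-0.02, np.float64(0.037)), (-0.03, np.float64(0.038))]
0.015 [(0.02, np.float64(0.035)), (0, np.float64(0.036)), (-0.02, np.float64(0.037)), (-0.03, np.float64(0.038))]
30.05 [0.4621 0.2471 0.0814] [-0.3  0.  -0.6]
2 dh 0.1 [{"tx": 0.0107, "ty": 0.0005, "tz": -0.001, "rx": -0.07, "ry": -0.26, "rz": -0.03}, {"tx": 0.0107, "ty": 0.0005, "tz": -0.001, "rx": -0.07, "ry": 0, "rz": 0}]
```

View pics/s33.png

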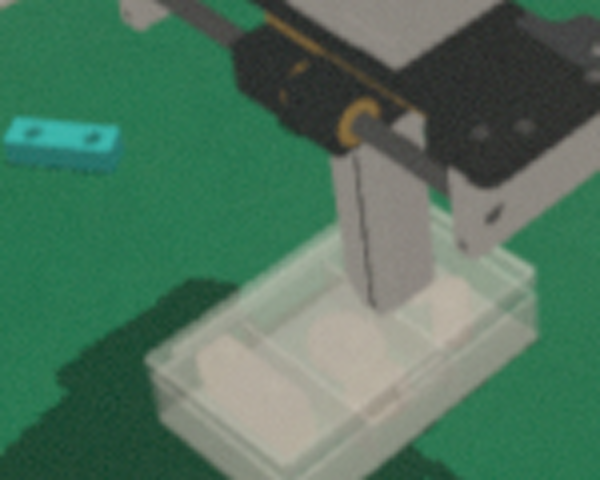

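Request:
drive_tool --series '[{"tx": 0.008, "ty": 0, "tz": -0.001, "rx": 0, "ry": -0.2, "rz": 0}, {"tx": 0.008, "ty": 0, "tz": 0, "rx": 0, "ry": 0, "rz": 0}, {"tx": 0, "ty": 0, "tz": 0, "rx": 0, "ry": 0, "rz": 0}, {"tx": 0, "ty": 0, "tz": 0, "rx": 0, "ry": 0, "rz": 0}, {"tx": 0, "ty": 0, "tz": 0, "rx": 0, "ry": 0, "rz": 0}, {"tx": 0, "ty": 0, "tz": 0, "rx": 0, "ry": 0, "rz": 0}, {"tx": 0, "ty": 0, "tz": 0, "rx": 0, "ry": 0, "rz": 0}, {"tx": 0, "ty": 0, "tz": 0, "rx": 0, "ry": 0, "rz": 0}, {"tx": 0, "ty": 0, "tz": 0, "rx": 0, "ry": 0, "rz": 0}, {"tx": 0, "ty": 0, "tz": 0, "rx": 0, "ry": 0, "rz": 0}, {"tx": 0, "ty": 0, "tz": 0, "rx": 0, "ry": 0, "rz": 0}, {"tx": 0, "ty": 0, "tz": 0, "rx": 0, "ry": 0, "rz": 0}]'

```text
clock: 31.3
tool_pos: [0.461, 0.2471, 0.0639]
tcp_rot: [-0.012, 0.707, 0.013, 0.707]
wrist_force: [-0.1, 0.1, -0.4]
gripper_width: 0.002
```

```bash
python3 lid.py s34
```

```text
0.045 [(0.02, np.float64(0.033)), (0, np.float64(0.034)), (-0.02, np.float64(0.034)), (-0.03, np.float64(0.034))]
0.03 [(0.02, np.float64(0.034)), (0, np.float64(0.033)), (-0.02, np.float64(0.034)), (-0.03, np.float64(0.033))]
0.015 [(0.02, np.float64(0.035)), (0, np.float64(0.034)), (-0.02, np.float64(0.034)), (-0.03, np.float64(0.034))]
31.3 [0.461  0.2471 0.0639] [-0.1  0.1 -0.4]
```

The lid is level at z = 34 mm, which is shut. I give it a light confirming press.

Request:
drive_tool --series '[{"tx": 0.005, "ty": 0, "tz": 0, "rx": 0, "ry": 0, "rz": 0}, {"tx": 0.004, "ty": 0, "tz": 0, "rx": 0, "ry": 0, "rz": 0}, {"tx": 0.002, "ty": 0, "tz": 0, "rx": 0, "ry": 0, "rz": 0}]'

```text
clock: 31.65
tool_pos: [0.461, 0.2472, 0.0522]
tcp_rot: [-0.012, 0.707, 0.013, 0.707]
wrist_force: [-1.0, 1.0, 0.1]
gripper_width: 0.005
```

Request:
drive_tool --series '[{"tx": 0.002, "ty": 0, "tz": 0, "rx": 0, "ry": 0, "rz": 0}, {"tx": 0.001, "ty": 0, "tz": 0, "rx": 0, "ry": 0, "rz": 0}]'

```text
clock: 31.85
tool_pos: [0.4609, 0.2474, 0.0496]
tcp_rot: [-0.012, 0.708, 0.013, 0.706]
wrist_force: [-10.2, -3.6, 36.2]
gripper_width: 0.002
```

Request:
drive_tool --series '[{"tx": -0.015, "ty": 0, "tz": 0, "rx": 0, "ry": 0, "rz": 0}, {"tx": -0.03, "ty": 0, "tz": 0, "rx": 0, "ry": 0, "rz": 0}, {"tx": -0.04, "ty": -0.03, "tz": -0.02, "rx": 0, "ry": 0, "rz": 0}, {"tx": -0.03, "ty": -0.04, "tz": -0.02, "rx": 0, "ry": 0, "rz": 0}, {"tx": 0, "ty": -0.04, "tz": -0.02, "rx": 0, "ry": 0, "rz": 0}, {"tx": 0, "ty": 0, "tz": 0, "rx": 0, "ry": 0, "rz": 0}, {"tx": 0, "ty": 0, "tz": 0, "rx": 0, "ry": 0, "rz": 0}]'

```text
clock: 32.55
tool_pos: [0.406, 0.1359, 0.1634]
tcp_rot: [-0.012, 0.707, 0.014, 0.707]
wrist_force: [0.3, 0.4, 0.8]
gripper_width: 0.006
```

```bash
python3 lid.py s35; python3 look.py w35; python3 - <<'E'
from h import *
im=arm.get_image("scene");save(im,"s36.png")
E
```

```text
0.045 [(0.02, np.float64(0.034)), (0, np.float64(0.034)), (-0.02, np.float64(0.034)), (-0.03, np.float64(0.034))]
0.03 [(0.02, np.float64(0.034)), (0, np.float64(0.033)), (-0.02, np.float64(0.034)), (-0.03, np.float64(0.034))]
0.015 [(0.02, np.float64(0.034)), (0, np.float64(0.034)), (-0.02, np.float64(0.034)), (-0.03, np.float64(0.033))]
32.55 [0.406  0.1359 0.1634] [0.3 0.4 0.8]
32.6 [0.4059 0.1357 0.1631] [-0.    0.03 -0.01 -0.01 -0.    0.   -0.  ] [-0.002  0.002 -1.   ]
```

View pics/s35.png

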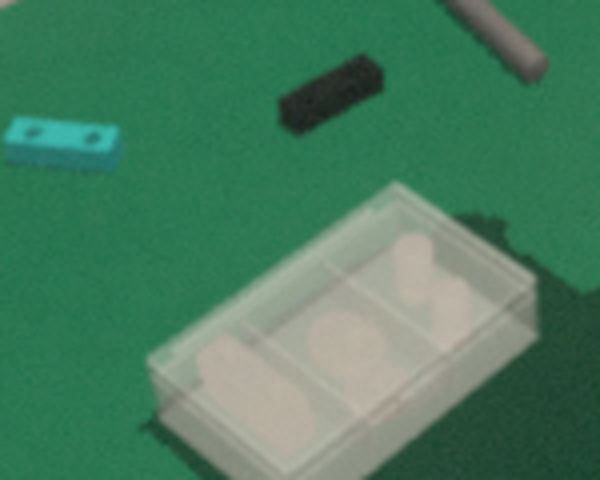

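View pics/s36.png

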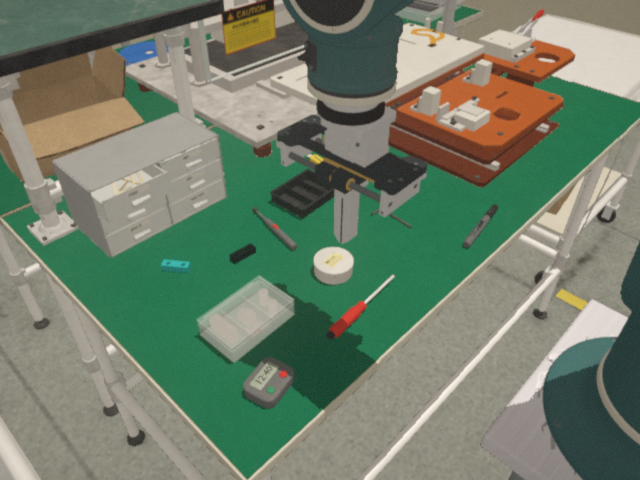

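View pics/w35.png

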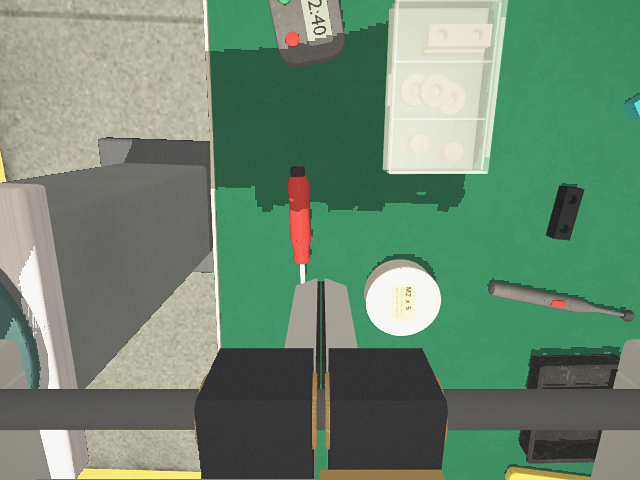

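The lid is shut and level, all the parts are visible inside in their compartments (case at about (245,318) in the scene), and the gripper is clear. Handing in.

```bash
python3 - <<'E'
from h import *
print(arm.hand_in(), arm.get_state()["clock"])
E
```

```text
the job is handed in; nothing more can be done
the job is handed in; nothing more can be done
```

All four white parts are in the case with their kind, and the lid is shut; I handed in at about 32.7 s.

- **Strip:** it lies flat on top of the stock strip.
- **Post:** it stands in front of the stock post.
- **Pads:** one lies flat in front of the stock pad, and the other lies across both.
- **Lid:** the last depth readings put its top level at 33–34 mm against the 34 mm given. A light press met firm resistance at that height.
- **Other things:** the last pictures show the tray, tin, timer and other tools where they were, and the gripper clear of everything.

Three things did not go smoothly:

- **First pad grasp:** it was off-centre, so I opened the gripper and gripped again. The pad slid about 7 mm on the mat.
- **Lid force:** the lid fell much more slowly than I expected. My first push down with the fingertips, while it was still falling, gave a wrist reading of about 53 N before I backed off. That is under the 120 N wrist limit. It is above the 40 N limit for the arm and gripper body, but only the fingertips should have been touching. I then let the lid fall shut by itself.
- **Final press:** it reached about 38 N, also with the fingertips.

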